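# Sort steel off-cuts into the stock bins by section

### The job

Put the four loose steel off-cuts away: stand each one upright on its sawn end, on the floor of the blue bin that already holds pieces of the same section (round tube, square tube, U channel, flat bar), in the free space in front of that stock. Leave the welding magnet and the wire brush as they lie.

Things in the scene. Friction and masses are not known exactly. Their poses are not given: they have to be found in the camera images.
- round_tube_mid (a point): Off-cut of round tube, 42 mm outside diameter, 3.5 mm wall. Plain steel, loose, standing on a sawn end on the table, 76 mm long (high). The point is its centre, half-way up; z runs along its length, upwards. Mass about 0.26 kg, varies by a third
- square_tube_mid (a point): Off-cut of square tube, 40 by 40 mm outside, 3.5 mm wall, faces square to its x and y. Plain steel, loose, standing on a sawn end on the table, 70 mm long (high). The point is its centre, half-way up; z runs along its length, upwards. Mass about 0.27 kg, varies by a third
- channel_mid (a point): Off-cut of U channel, 38 mm deep along its x (from -19 to 19 mm; web 6 mm thick on the -x side, open to +x), 50 mm over the two 6 mm flanges along its y. Plain steel, loose, standing on a sawn end on the table, 74 mm long (high). The point is its centre, half-way up; z runs along its length, upwards. Mass about 0.38 kg, varies by a third
- flat_bar_mid (a point): Off-cut of solid flat bar, 50 mm along its x, 20 mm along its y. Plain steel, loose, standing on a sawn end on the table, 64 mm long (high). The point is its centre, half-way up; z runs along its length, upwards. Mass about 0.48 kg, varies by a third
- round_bin_bay (a point): Round-tube bin: fixed blue bin 138 mm deep by 120 wide, walls 4 mm, sides and back 66 mm high, cut down to a 26 mm front lip facing the robot; two round tubes stand fixed at its back, up to 76 mm high. Point: middle of the free floor in front of them, 4 mm above the table. x to the back, y across, z up. Free floor: x -40 (lip) to 45 mm (stock), y -56 to 56 mm (walls)
- square_bin_bay (a point): Square-tube bin: fixed blue bin 138 mm deep by 120 wide, walls 4 mm, sides and back 66 mm high, cut down to a 26 mm front lip facing the robot; two square tubes stand fixed at its back, up to 76 mm high. Point: middle of the free floor in front of them, 4 mm above the table. x to the back, y across, z up. Free floor: x -40 (lip) to 47 mm (stock), y -56 to 56 mm (walls)
- channel_bin_bay (a point): Channel bin: fixed blue bin 138 mm deep by 120 wide, walls 4 mm, sides and back 66 mm high, cut down to a 26 mm front lip facing the robot; two U channels stand fixed at its back, up to 76 mm high. Point: middle of the free floor in front of them, 4 mm above the table. x to the back, y across, z up. Free floor: x -40 (lip) to 50 mm (stock), y -56 to 56 mm (walls)
- flat_bin_bay (a point): Flat-bar bin: fixed blue bin 138 mm deep by 120 wide, walls 4 mm, sides and back 66 mm high, cut down to a 26 mm front lip facing the robot; four flat bars stand fixed at its back, up to 76 mm high. Point: middle of the free floor in front of them, 4 mm above the table. x to the back, y across, z up. Free floor: x -40 (lip) to 38 mm (stock), y -56 to 56 mm (walls)
- magnet_mid (a point): Bystander: red arrow-shaped welding magnet lying flat on the table beside the work, about 85 by 130 mm, 18 mm thick; the point is 9 mm above the table, near its middle
- wire_brush_mid (a point): Bystander: wooden-handled wire brush lying on its back, bristles up, beside the work; 270 mm long along its x, 30 mm wide, 36 mm high at the bristles (+x half); the point is at its middle, 10 mm above the table
Mind the look-alikes: they are no part of the job. What is shaped like the part that bears flat_bar_mid but green or pink is not meant.

How it is judged:
At the end, for the whole second after the job is handed in: Each of the four off-cuts stands in the bin of its own section: its centre over the bin's free floor (within 48 mm front to back and 50 mm sideways of the middle of that floor), its end on the bin's floor (height within 8 mm), upright within 0.12 rad (on either end), released and at rest (x of round_tube_mid in the frame of round_bin_bay between -0.048 and 0.048 m and y of round_tube_mid in the frame of round_bin_bay between -0.05 and 0.05 m and z of round_tube_mid in the frame of round_bin_bay between 0.03 and 0.046 m and (angle between round_tube_mid's own z axis and vertical below 0.12 rad or angle between round_tube_mid's own z axis and vertical above 3.02 rad) and linear speed of each of round_tube, square_tube, channel, flat_bar below 0.02 m/s and x of square_tube_mid in the frame of square_bin_bay between -0.048 and 0.048 m and y of square_tube_mid in the frame of square_bin_bay between -0.05 and 0.05 m and z of square_tube_mid in the frame of square_bin_bay between 0.027 and 0.043 m and (angle between square_tube_mid's own z axis and vertical below 0.12 rad or angle between square_tube_mid's own z axis and vertical above 3.02 rad) and x of channel_mid in the frame of channel_bin_bay between -0.048 and 0.048 m and y of channel_mid in the frame of channel_bin_bay between -0.05 and 0.05 m and z of channel_mid in the frame of channel_bin_bay between 0.029 and 0.045 m and (angle between channel_mid's own z axis and vertical below 0.12 rad or angle between channel_mid's own z axis and vertical above 3.02 rad) and x of flat_bar_mid in the frame of flat_bin_bay between -0.048 and 0.048 m and y of flat_bar_mid in the frame of flat_bin_bay between -0.05 and 0.05 m and z of flat_bar_mid in the frame of flat_bin_bay between 0.024 and 0.04 m and (angle between flat_bar_mid's own z axis and vertical below 0.12 rad or angle between flat_bar_mid's own z axis and vertical above 3.02 rad)); the robot touches nothing.
It fails at once if the welding magnet is disturbed (moved more than 20 mm) (distance of magnet_mid from where it was at the start of the episode above 0.02 m).
It fails at once if the wire brush is disturbed (moved more than 20 mm) (distance of wire_brush_mid from where it was at the start of the episode above 0.02 m).
It also fails if it takes over 120 s, if anything falls off the work surface, if the arm or the gripper's body presses on something with over 40 N, if the wrist force passes 120 N, or if a joint passes its speed limit or range.

### The arm

A 7-joint arm with a two-finger parallel gripper is mounted at the origin on the work surface. World frame = base frame: x ahead of the robot, y to its left, z up, the work surface at z = 0. Lengths are in m, angles in rad, forces in N, time in s.
With the tool pointing down it reaches from about 0.4 to 0.85 m from the base axis. Payload 4.5 kg.
Tool frame: the origin (TCP) lies midway between the tips of the shut fingers; the grasp point (between the pads) lies 19 mm behind it; z points along the fingers, x is the direction in which the jaws open and shut, and the axes are right-handed (so a half turn about z gives the same grasp; the last joint's range is limited). The gripper opens to 88 mm and grips with 3 to 60 N. Pads are 18 mm wide; open, the fingers measure 123 mm over their backs; the gripper's body (75 mm by 187 mm) begins 45 mm behind the grasp point.
Start: joints at [-1.109, 0.689, -0.195, 1.565, 0.157, 0.902, -0.215], TCP at [0.259, 0.569, 0.239] pointing down, gripper open.
Joint ranges: [-3.01, 3.01], [-0.46, 2.08], [-1.47, 1.51], [0.13, 2.56], [-1, 4.14], [0.04, 2.09], [-2.66, 2.66]. Speed limits (rad/s): [2.57, 2.57, 3.14, 3.14, 3.14, 3.14, 3.14].

### API

Orientations are given as a unit quaternion [x, y, z, w].
In Python, from plant import r gives the robot as it stands. The module is installed in compiled form; this text tells all that it offers.
- The arm moves only by the tool play_rows, never from a script. Its argument "increments" is a list of rows, each a list of 7 numbers: the opening, from 0 (shut) to 1 (fully open), then the shift along the tool's x, y, z in mm, then the turn, a rotation vector about the tool's x, y, z in rad. In form: [[hand, dx, dy, dz, wx, wy, wz], ...]. A call has exactly 8 rows; each row shifts and turns the pose as measured when the row begins, along the tool's axes as they then stand; what a row does not reach is not made up. A row lasts 1/8 s, in which the tool goes at most 62.5 mm and 10.7 degrees, less where a joint would pass 70% of its speed; a pose out of reach is approached as far as the arm can. A call is refused whole if a number of a shift passes 62.5 or a number of a turn 0.188, either way. A call with a gripper value outside its range is refused whole. The fingers move at their own pace and stop on an object; "grip_force" is the grip in N (left out, the last holds). Time passes only in rows, so rows that do not move let the fingers close, or fill a call up. It gives the time, the measured TCP pose, the force and the opening at its end, in the units of the state.
- r.get_state(): the state, without advancing time (a new reading comes with each control period).
- r.snapshot(name): name is "scene" or "top" or "wrist"; returns the picture (384x512x3 uint8, red, green, blue); there is no depth.
- r.get_calibration(name): a dict with "fx", "fy", "cx", "cy" (pixels), "R" (3x3) and "t" (3): a world point X has camera coordinates R X + t. Camera axes: x right, y down, z forward; pixel columns grow to the right and rows downward; lengths in m; the calibration is good to about 2 mm. A picture is of the moment at which its call begins: read the wrist's pose just before it. get_calibration takes no time and is no camera call; for the wrist camera it gives the pose at the moment of the call.
- r.finish_job(): hands the job in, once; it reports no verdict.
The state is a dict: "clock": time; "q": joint angles; "qd": joint speeds; "joint_torque": joint torques, N m; "tool_pos": TCP position; "eef_rot": TCP orientation; "contact_force": force on the tool from outside, world axes, zero at the start; "moment": the same for the moment, N m; "opening": opening from 0.0 (shut) to 1.0 (fully open).
Only numpy, scipy, OpenCV 4.12 (cv2) and the standard library are available. Lean on these libraries where they do the work, as an engineer would, in place of code of your own. Each camera call takes 0.05 s, during which the arm holds its last target.

## Working session

There is one attempt and no reset: what is moved stays moved. The work goes in short steps, Python scripts to look and compute and a tool call to move; the robot and the scene stay as the last step left them, time stands still between calls to the robot, and variables do not carry over. Pictures are saved under pics/ and viewed, and the job is handed in when it is done.

Besides the shell and the picture viewer there is one more tool, called in YAML: its name, and indented under it one key for each argument. play_rows: Moves the arm, as the interface text tells. Its arguments: {"type":"object","properties":{"increments":{"type":"array"},"grip_force":{"type":"number"}},"required":["increments"]}

```bash
mkdir -p pics
cat > h.py <<'E'
import numpy as np, cv2
from plant import r
from scipy.spatial.transform import Rotation as Ro
def snap(n,f):
    c=r.get_calibration(n); im=r.snapshot(n); cv2.imwrite('pics/'+f+'.png',im[:,:,::-1]); np.savez('pics/'+f+'.npz',im=im,**{k:np.array(c[k]) for k in c}); return im,c
def load(f):
    d=np.load('pics/'+f+'.npz'); return d['im'],d
def proj(c,X):
    p=np.array(c['R'])@np.array(X)+np.array(c['t']); return np.array([c['fx']*p[0]/p[2]+c['cx'],c['fy']*p[1]/p[2]+c['cy']])
def ray(c,u,v):
    R=np.array(c['R']); o=-R.T@np.array(c['t']); d=R.T@np.array([(u-c['cx'])/c['fx'],(v-c['cy'])/c['fy'],1]); return o,d/np.linalg.norm(d)
def onz(c,u,v,z):
    o,d=ray(c,u,v); return o+d*(z-o[2])/d[2]
def tri(c1,p1,c2,p2):
    o1,d1=ray(c1,*p1);o2,d2=ray(c2,*p2)
    s=np.linalg.lstsq(np.c_[d1,-d2],o2-o1,rcond=None)[0]
    a=o1+s[0]*d1;b=o2+s[1]*d2
    return (a+b)/2,np.linalg.norm(a-b)
E
python3 - <<'E'
from h import *
s=r.get_state()
for k in s: print(k,np.round(s[k],3))
for n in ('scene','top','wrist'):
    im,c=snap(n,n+'0'); print(n,c['fx'],np.round(-np.array(c['R']).T@c['t'],3))
E
```

```text
clock 0.0
q [-1.109  0.69  -0.194  1.566  0.157  0.902 -0.215]
qd [-0.    -0.001 -0.001  0.     0.001 -0.001  0.001]
joint_torque [-0.0000e+00 -5.2757e+01 -1.2670e+00 -1.5344e+01 -5.2000e-02  6.0000e-03
  0.0000e+00]
tool_pos [0.259 0.568 0.238]
eef_rot [ 0.841  0.541 -0.001  0.001]
contact_force [0.38  0.332 0.674]
moment [ 0.036  0.021 -0.02 ]
opening 0.999
scene 360.36319799705933 [ 1.    -0.301  0.935]
top 378.3310384804988 [0.458 0.025 1.232]
wrist 329.23845889877396 [0.199 0.596 0.385]
```

View pics/scene0.png

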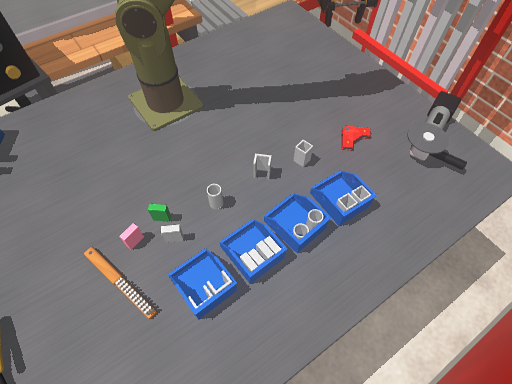

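View pics/top0.png

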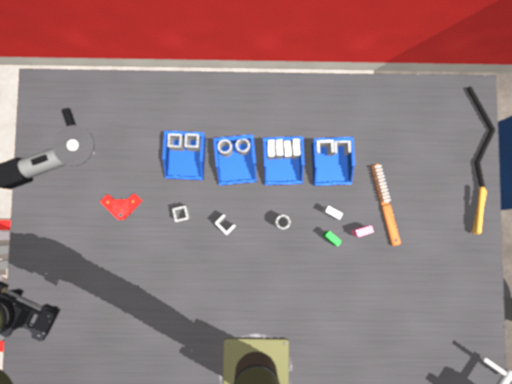

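View pics/wrist0.png

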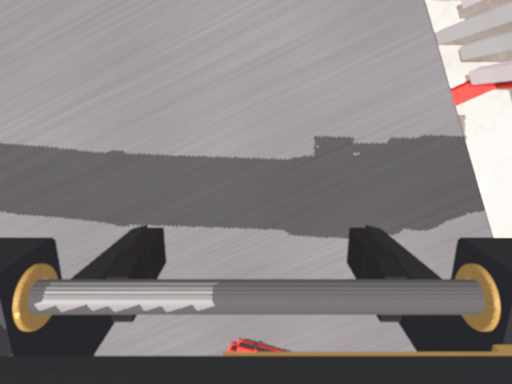

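Run:
```python
from h import *
im,c=load('top0'); a=im[120:260,150:410,::-1]; cv2.imwrite('pics/topcrop.png',cv2.resize(a,None,fx=3,fy=3,interpolation=cv2.INTER_CUBIC))
im,c=load('scene0'); a=im[120:320,130:385,::-1]; cv2.imwrite('pics/scenecrop.png',cv2.resize(a,None,fx=3,fy=3,interpolation=cv2.INTER_CUBIC)[:600,:800])
```

```text
(no output)
```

View pics/topcrop.png

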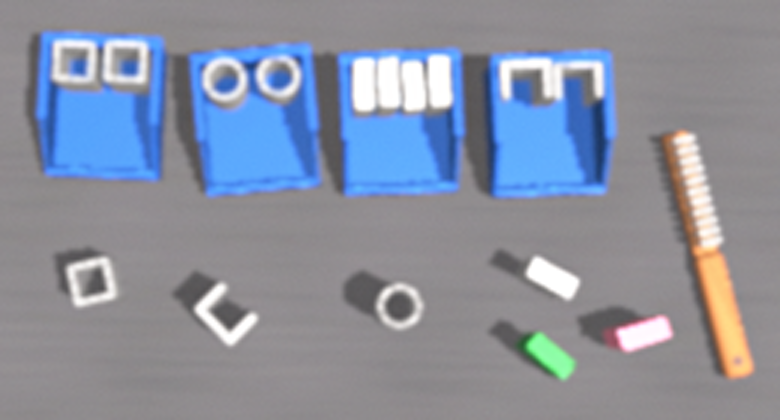

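View pics/scenecrop.png

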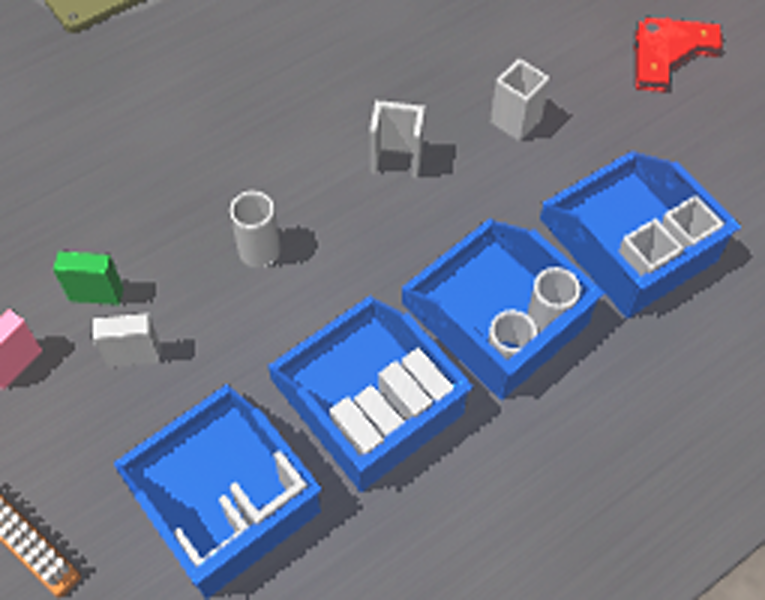

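```bash
cat > meas.py <<'E'
from h import *
import sys
def comps(f,box,th,S=4):
    im,c=load(f); x0,y0,x1,y1=box
    a=cv2.resize(im[y0:y1,x0:x1],None,fx=S,fy=S,interpolation=cv2.INTER_CUBIC)
    hsv=cv2.cvtColor(a,cv2.COLOR_RGB2HSV)
    m=((hsv[...,2]>th)&(hsv[...,1]<60)).astype(np.uint8)
    n,l,st,ce=cv2.connectedComponentsWithStats(m)
    out=[]
    for i in range(1,n):
        if st[i,4]>40*S*S/4:
            p=cv2.findContours((l==i).astype(np.uint8),cv2.RETR_EXTERNAL,cv2.CHAIN_APPROX_NONE)[0][0][:,0].astype(float)
            p=(p+.5)/S-.5+[x0,y0]
            out.append((p,st[i,4]/S/S))
    return out,c
if __name__=='__main__':
    for f,box,th in (('top0',(160,190,350,240),190),('scene0',(150,130,330,250),190)):
        o,c=comps(f,box,th)
        print(f)
        for p,a in o:
            rc=cv2.minAreaRect(p.astype(np.float32)); print(np.round(rc[0],1),np.round(rc[1],1),round(rc[2]),a, np.round(onz(c,*rc[0],.07),3))
E
python3 meas.py
```

```text
top0
[180.2 213.5] [14.7 15. ] 78 125.375 [0.494 0.235 0.07 ]
[333.8 212.1] [18.   8.3] 30 142.125 [ 0.503 -0.237  0.07 ]
[224.9 224.3] [18. 14.] 45 134.5625 [0.462 0.098 0.07 ]
[282.9 221.6] [14.6 14.3] 67 83.0625 [ 0.472 -0.08   0.07 ]
scene0
[303.6 146. ] [14. 11.] 33 48.8125 [0.494 0.238 0.07 ]
[261.9 159. ] [16.8 10.3] 6 57.875 [0.461 0.102 0.07 ]
[213.4 189.5] [12.2 14. ] 90 41.375 [ 0.47  -0.075  0.07 ]
[315.2 215.4] [15.3 13.4] 9 54.75 [0.703 0.108 0.07 ]
[300.2 229.4] [13.5 14.7] 49 48.0 [0.713 0.047 0.07 ]
[169.5 228.3] [ 7.  18.4] 85 116.25 [ 0.508 -0.236  0.07 ]
[272.  244.3] [18.6  7.7] 49 115.1875 [ 0.704 -0.04   0.07 ]
[262.8 246.6] [13.   7.6] 48 73.75 [ 0.695 -0.064  0.07 ]
```

```bash
cat > go.py <<'E'
from h import *
import sys
def delta(pos,yaw):
    # yaw: world angle of tool x (deg), mod 180 handled by caller
    s=r.get_state(); R=Ro.from_quat(s['eef_rot']); p=np.array(s['tool_pos'])
    a=np.deg2rad(yaw); T=Ro.from_matrix(np.array([[np.cos(a),np.sin(a),0],[np.sin(a),-np.cos(a),0],[0,0,-1]]))
    w=(R.inv()*T).as_rotvec(); d=R.inv().apply(np.array(pos)-p)*1000; d2=T.inv().apply(np.array(pos)-p)*1000
    x=R.as_matrix()[:,0]
    print('t',round(s['clock'],2),'pos',np.round(p,4),'yaw',round(np.degrees(np.arctan2(x[1],x[0])),2),'F',np.round(s['contact_force'],1),'open',round(s['opening'],3))
    print('rotvec',np.round(w,3),'shift now-frame',np.round(d,1),'shift target-frame',np.round(d2,1),'q',np.round(s['q'],2))
if __name__=='__main__':
    v=list(map(float,sys.argv[1:])); delta(v[:3],v[3])
E
python3 go.py .5 .05 .32 90; python3 go.py .5 .05 .32 -90
```

```text
t 0.15 pos [0.2591 0.5683 0.2381] yaw 65.49 F [ 0.1  0.  -0.1] open 1.003
rotvec [-0.     0.001 -0.428] shift now-frame [-371.8  434.1  -81.3] shift target-frame [-518.3  240.9  -81.9] q [-1.11  0.69 -0.19  1.57  0.16  0.9  -0.22]
t 0.15 pos [0.2591 0.5683 0.2381] yaw 65.49 F [ 0.1  0.  -0.1] open 1.003
rotvec [2.000e-03 0.000e+00 2.714e+00] shift now-frame [-371.8  434.1  -81.3] shift target-frame [ 518.3 -240.9  -81.9] q [-1.11  0.69 -0.19  1.57  0.16  0.9  -0.22]
```

play_rows:
  increments:
    - [1,0,0,-20,0,0,-0.143]
    - [1,0,0,-20,0,0,-0.143]
    - [1,0,0,-20,0,0,-0.142]
    - [1,-50,25,-5,0,0,0]
    - [1,-50,25,-5,0,0,0]
    - [1,-50,25,-5,0,0,0]
    - [1,-50,25,-5,0,0,0]
    - [1,-50,25,0,0,0,0]
  grip_force: 25

```text
clock: 1.15
tool_pos: [0.3884, 0.3165, 0.3181]
eef_rot: [0.698, 0.716, -0.002, 0.0]
contact_force: [0.4, 0.9, 0.2]
opening: 1.003
```

```bash
python3 go.py .5 .05 .32 90
```

```text
t 1.15 pos [0.3884 0.3165 0.3181] yaw 91.39 F [0.4 0.9 0.2] open 1.003
rotvec [-0.003  0.003  0.024] shift now-frame [-269.1  105.1   -1.4] shift target-frame [-266.5  111.6   -1.9] q [-0.53  0.44 -0.37  1.81  0.19  0.93  0.61]
```

play_rows:
  increments:
    - [1,-50,20,0,0,0,0.01]
    - [1,-50,20,0,0,0,0.01]
    - [1,-50,20,0,0,0,0]
    - [1,-50,20,0,0,0,0]
    - [1,-50,20,0,0,0,0]
    - [1,-30,10,0,0,0,0]
    - [1,0,0,0,0,0,0]
    - [1,0,0,0,0,0,0]

```text
clock: 2.15
tool_pos: [0.5039, 0.0229, 0.3178]
eef_rot: [0.709, 0.705, -0.003, 0.0]
contact_force: [-0.2, -1.1, 0.2]
opening: 1.001
```

```bash
python3 go.py .5 .05 .32 90; python3 -c "
from h import *
snap('wrist','w1')"
```

```text
t 2.15 pos [0.5039 0.0229 0.3178] yaw 89.68 F [-0.2 -1.1  0.2] open 1.001
rotvec [-0.004  0.005 -0.006] shift now-frame [27.1 -4.  -2.4] shift target-frame [27.1 -3.9 -2.2] q [ 0.07  0.44 -0.32  1.81  0.18  0.93  1.24]
```

View pics/w1.png

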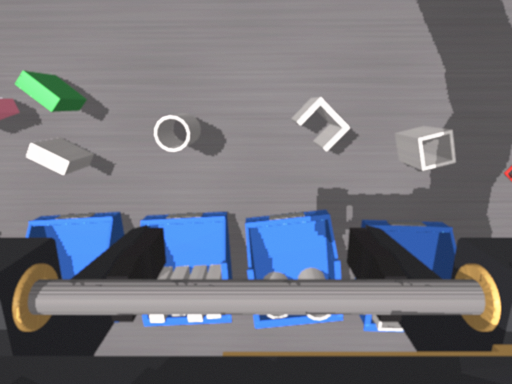

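Run:
```python
from meas import *
A,ca=comps('top0',(160,190,350,240),190)
B,cb=comps('w1',(10,90,470,200),185)
for p,a in B:
    rc=cv2.minAreaRect(p.astype(np.float32)); print('w1',np.round(rc[0],1),np.round(rc[1],1),a,np.round(onz(cb,*rc[0],.07),3))
S,cs=comps('scene0',(150,130,310,235),190)
for p,a in B:
    if a<150: continue
    rc=cv2.minAreaRect(p.astype(np.float32)); 
    b=None
    for q,_ in A:
        rq=cv2.minAreaRect(q.astype(np.float32)); X,e=tri(cb,rc[0],ca,rq[0])
        if e<.012: print('tri',np.round(X,4),round(e,4))
    for q,_ in S:
        rq=cv2.minAreaRect(q.astype(np.float32)); X,e=tri(cb,rc[0],cs,rq[0])
        if e<.012: print('  triS',np.round(X,4),round(e,4))
    z=X[2]
    P=np.array([onz(cb,u,v,.07 if a>0 else 0)[:2] for u,v in p])*1000
    rw=cv2.minAreaRect(P.astype(np.float32)); print('  rect mm',np.round(rw[0],1),np.round(rw[1],1),round(rw[2],1))
```

```text
w1 [321.6 122.1] [48.4 36.1] 1025.375 [0.46  0.099 0.07 ]
w1 [171.4 133.1] [37.5 36.5] 423.5625 [ 0.472 -0.078  0.07 ]
w1 [436.  150.1] [36.8 35.1] 398.0 [0.494 0.238 0.07 ]
w1 [ 46.6 158.6] [45.3 16.5] 714.8125 [ 0.502 -0.232  0.07 ]
tri [0.4612 0.0978 0.0762] 0.0024
  triS [0.4609 0.1004 0.0707] 0.0024
  rect mm [461.   99.5] [57.9 40.6] 46.0
tri [ 0.4727 -0.0807  0.0612] 0.0005
  triS [ 0.4721 -0.0769  0.0739] 0.0009
  rect mm [472.5 -78.3] [43.8 43.5] 15.3
tri [0.4935 0.2342 0.0767] 0.0005
tri [0.4572 0.081  0.3578] 0.0085
  triS [0.494  0.2368 0.0719] 0.0001
  rect mm [494.  237.6] [42.7 40.7] 14.3
tri [ 0.5037 -0.2396  0.0584] 0.0
tri [ 0.4638 -0.0572  0.337 ] 0.0109
  triS [ 0.5035 -0.236   0.0629] 0.0014
  rect mm [ 502.  -231.8] [50.6 21.5] 61.5
```

Run:
```python
from h import *
im,c=load('w1'); im=im[:,:,::-1]
a=cv2.resize(im[60:190,0:110],None,fx=4,fy=4,interpolation=cv2.INTER_CUBIC)
b=cv2.resize(im[85:165,285:365],None,fx=5,fy=5,interpolation=cv2.INTER_CUBIC)
o=np.zeros((520,840,3),np.uint8); o[:,:440]=a; o[:400,440:]=b; cv2.imwrite('pics/cc.png',o)
cv2.imwrite('pics/bins.png',cv2.resize(im[200:340,10:480],None,fx=1.7,fy=2.5,interpolation=cv2.INTER_CUBIC))
```

```text
(no output)
```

View pics/cc.png

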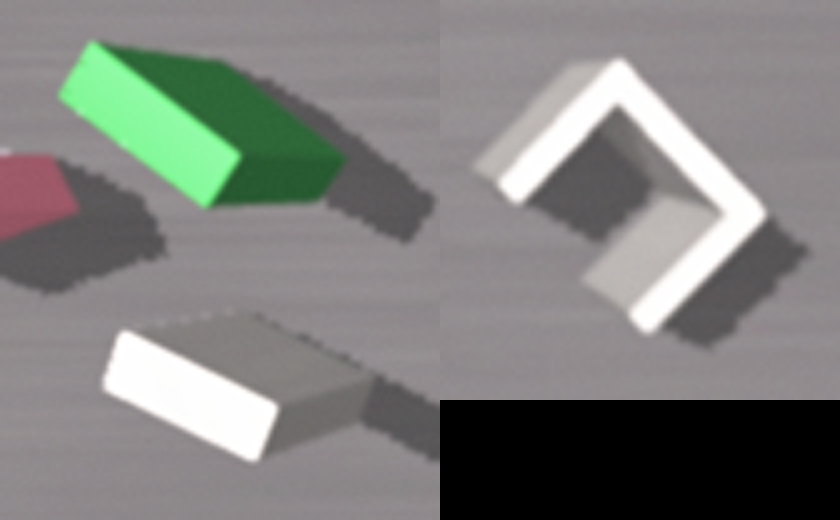

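View pics/bins.png

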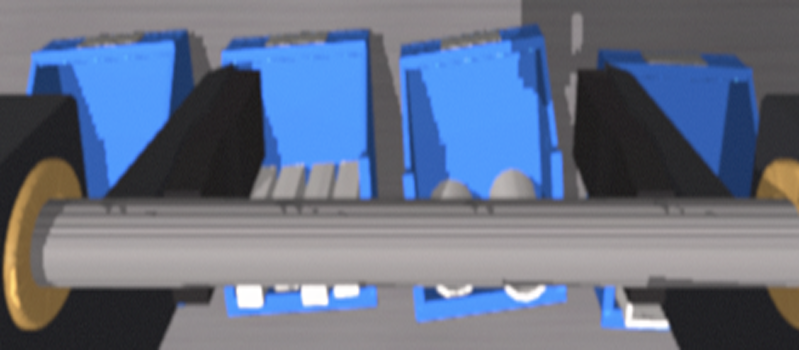

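Run:
```python
from h import *
im,c=load('w1')
pts=[(320.6,96.6),(350,128),(327,151.6),(297,121.4)]
P=np.array([onz(c,u,v,.074)[:2] for u,v in pts])*1000; print(np.round(P,1),P.mean(0)); 
for i in range(4): d=P[(i+1)%4]-P[i]; print(np.linalg.norm(d).round(1),np.degrees(np.arctan2(d[1],d[0])).round(1))
for f,box,sgn in (('w1',(10,195,480,260),1),('top0',(150,120,370,192),-1)):
    im,c=load(f); x0,y0,x1,y1=box
    a=cv2.resize(im[y0:y1,x0:x1],None,fx=4,fy=4,interpolation=cv2.INTER_CUBIC)
    h=cv2.cvtColor(a,cv2.COLOR_RGB2HSV); m=((h[...,0]>100)&(h[...,0]<125)&(h[...,1]>130)&(h[...,2]>40)).astype(np.uint8)
    n,l,st,ce=cv2.connectedComponentsWithStats(m)
    print(f)
    for i in range(1,n):
        if st[i,4]<3000: continue
        xs=range(st[i,0],st[i,0]+st[i,2]); q=[]
        for x in xs:
            col=np.nonzero(l[:,x]==i)[0]; y=col.min() if sgn>0 else col.max()
            X=onz(c,(x+.5)/4-.5+x0,(y+.5)/4-.5+y0,0); q.append(X[:2]*1000)
        q=np.array(q)
        # robust line x=a*y+b
        k=np.ones(len(q),bool)
        for _ in range(6):
            cf=np.polyfit(q[k,1],q[k,0],1); res=q[:,0]-np.polyval(cf,q[:,1]); k=abs(res)<3
        ye=(q[k,1].min(),q[k,1].max()); ym=np.mean(ye); t=np.arctan(cf[0]); # edge dir (x=a,y=1)
        L=(ye[1]-ye[0])/np.cos(t); n_=np.array([np.cos(t),-np.sin(t)])
        mid=np.array([np.polyval(cf,ym),ym]); print('front mid',mid.round(1),'L',round(L,1),'edge yaw(bin x dir) deg',round(-np.degrees(t),2),'bay',(mid+44*n_).round(1))
```

```text
[[431.7  96.2]
 [467.2 132.1]
 [494.7 106.6]
 [459.2  70. ]] [463.19671219 101.23119618]
50.5 45.3
37.5 -42.8
50.9 -134.1
38.0 136.5
w1
front mid [603.8  68.8] L 125.8 edge yaw(bin x dir) deg -0.47 bay [647.8  68.5]
front mid [603.  -83.9] L 122.0 edge yaw(bin x dir) deg -3.32 bay [646.9 -86.4]
front mid [ 603.  -251.7] L 139.2 edge yaw(bin x dir) deg 2.91 bay [ 646.9 -249.5]
front mid [617.3 248.6] L 139.6 edge yaw(bin x dir) deg -8.85 bay [660.8 241.9]
top0
front mid [610.5 239.4] L 124.3 edge yaw(bin x dir) deg -1.94 bay [654.5 238. ]
front mid [610.1  85.8] L 91.9 edge yaw(bin x dir) deg -14.97 bay [652.6  74.4]
front mid [596.4 -88.2] L 120.1 edge yaw(bin x dir) deg 4.41 bay [640.2 -84.8]
front mid [ 598.7 -284.6] L 53.3 edge yaw(bin x dir) deg 7.92 bay [ 642.3 -278.5]
```

Run:
```python
from h import *
im,c=load('w1'); im=im[:,:,::-1]
a=cv2.resize(im[205:265,15:245],(795,300),interpolation=cv2.INTER_CUBIC)
b=cv2.resize(im[205:265,235:465],(795,300),interpolation=cv2.INTER_CUBIC)
cv2.imwrite('pics/b1.png',np.vstack([a,b]))
im,c=load('top0'); im=im[:,:,::-1]
a=cv2.resize(im[125:195,155:265],(800,510),interpolation=cv2.INTER_CUBIC)
b=cv2.resize(im[125:195,255:365],(800,510),interpolation=cv2.INTER_CUBIC)
cv2.imwrite('pics/b2.png',a);cv2.imwrite('pics/b3.png',b)
```

```text
(no output)
```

View pics/b1.png

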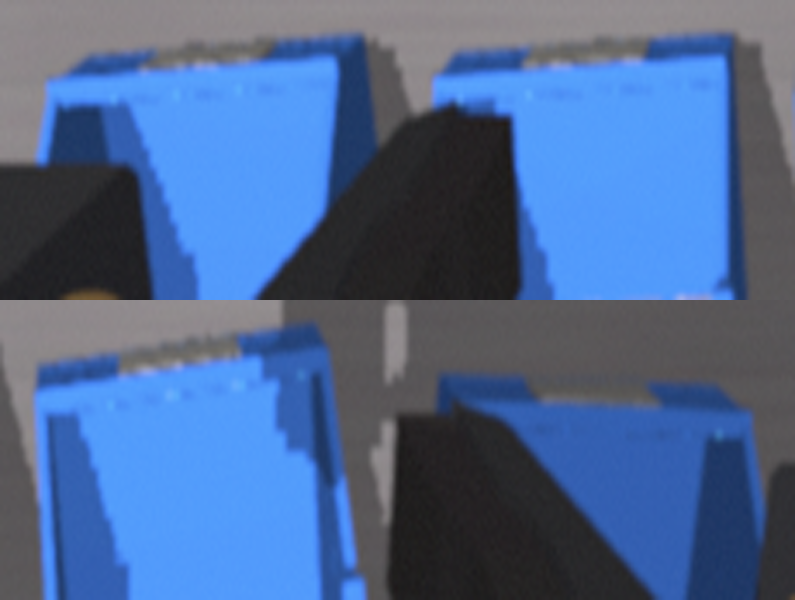

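View pics/b2.png

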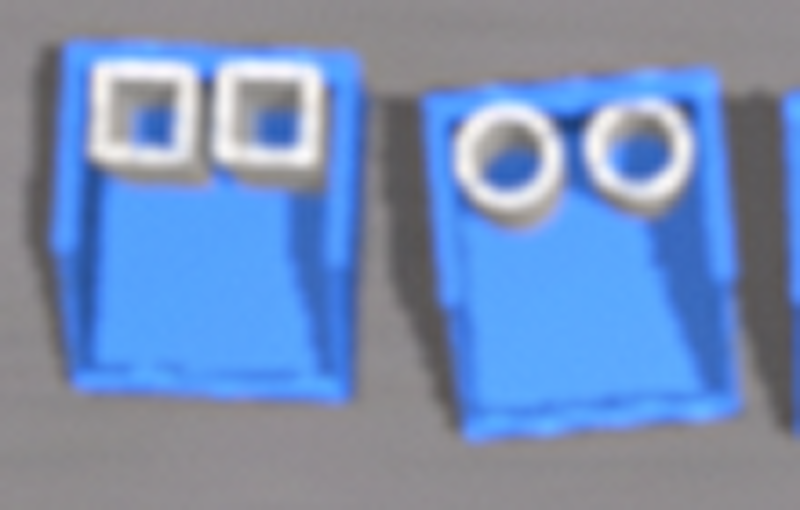

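View pics/b3.png

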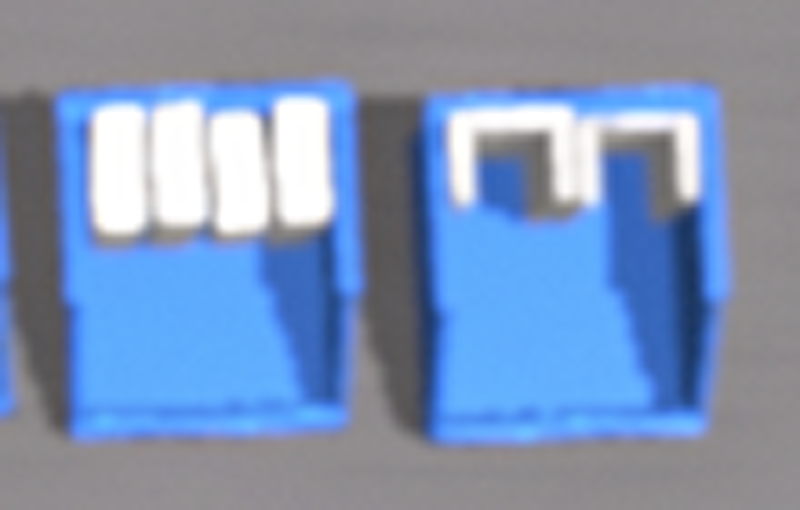

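Run:
```python
from h import *
sx=795/230
def W(x,y,x0): return ((x+.5)/sx-.5+x0,(y+.5)/5-.5+205)
def T(x,y,x0): return ((x+.5)/7.2727-.5+x0,(y+.5)/7.286-.5+125)
_,cw=load('w1');_,ct=load('top0')
D={'ch':([W(48,80,15),W(338,57,15)],[W(80,65,15),W(365,38,15)],[T(435,440,255),T(705,435,255)]),
'fl':([W(435,72,15),W(727,57,15)],[W(460,52,15),W(735,35,15)],[T(75,437,255),T(345,425,255)]),
'ro':([W(37,92,235),W(330,45,235)],[W(38,65,235),W(322,25,235)],[T(468,437,155),T(740,412,155)]),
'sq':([W(440,102,235),W(752,110,235)],[W(440,75,235),W(718,88,235)],[T(75,390,155),T(350,400,155)])}
for k,v in D.items():
    for c,p,z in zip((cw,cw,ct),v,(.026,0,0.0)):
        P=np.array([onz(c,*q,z)[:2] for q in p])*1000
        if P[0,1]>P[1,1]: P=P[::-1]
        d=P[1]-P[0]; L=np.linalg.norm(d); n=np.array([d[1],-d[0]])/L
        print(k,'L',L.round(1),'yaw',np.degrees(np.arctan2(n[1],n[0])).round(2),'mid',P.mean(0).round(1),'bay',(P.mean(0)+44*n).round(1))
```

```text
ch L 120.3 yaw 3.02 mid [ 594.4 -241.4] bay [ 638.3 -239.1]
ch L 125.0 yaw 3.64 mid [ 598.3 -243.6] bay [ 642.3 -240.8]
ch L 122.2 yaw 1.72 mid [ 596.3 -250.2] bay [ 640.2 -248.9]
fl L 119.7 yaw 1.88 mid [593.9 -82.3] bay [637.9 -80.8]
fl L 119.1 yaw 2.3 mid [596.6 -81.1] bay [640.5 -79.3]
fl L 122.0 yaw 3.21 mid [597.3 -87.6] bay [641.3 -85.1]
ro L 120.0 yaw 6.45 mid [595.8  65.7] bay [639.5  70.7]
ro L 122.6 yaw 5.61 mid [597.8  66.6] bay [641.6  70.9]
ro L 122.9 yaw 5.94 mid [598.5  62.6] bay [642.3  67.2]
sq L 127.9 yaw -1.34 mid [607.8 235.2] bay [651.8 234.1]
sq L 120.5 yaw -2.22 mid [610.1 239.5] bay [654.  237.8]
sq L 123.6 yaw -1.43 mid [609.8 238.8] bay [653.8 237.7]
```

```bash
python3 go.py .503 -.234 .2 151.5
```

```text
t 2.2 pos [0.5039 0.0228 0.3178] yaw 89.7 F [-0.3  0.6 -0.3] open 0.997
rotvec [-0.007  0.003 -1.079] shift now-frame [-256.1    1.   119.2] shift target-frame [-121.8 -226.1  117.8] q [ 0.07  0.44 -0.32  1.81  0.18  0.93  1.24]
```

play_rows:
  increments:
    - [0.55,-50,0,5,0,0,0]
    - [0.55,-50,0,5,0,0,0]
    - [0.55,-50,0,5,0,0,0]
    - [0.55,-50,0,5,0,0,0]
    - [0.55,-50,0,10,0,0,0]
    - [0.55,0,0,15,0,0,-0.18]
    - [0.55,0,0,15,0,0,-0.18]
    - [0.55,0,0,15,0,0,-0.18]

```text
clock: 3.2
tool_pos: [0.5093, -0.2185, 0.2432]
eef_rot: [0.476, 0.879, 0.0, 0.001]
contact_force: [-0.0, -0.2, -0.5]
opening: 0.55
```

```bash
python3 go.py .503 -.234 .2 151.5
```

```text
t 3.2 pos [ 0.5093 -0.2185  0.2432] yaw 123.13 F [-0.  -0.2 -0.5] open 0.55
rotvec [ 0.001  0.002 -0.495] shift now-frame [ -9.5 -13.8  43.2] shift target-frame [ -1.9 -16.6  43.2] q [ 0.59  0.61 -0.44  1.77  0.34  0.83  2.13]
```

play_rows:
  increments:
    - [0.55,0,0,0,0,0,0.185]
    - [0.55,0,0,0,0,0,0.185]
    - [0.55,0,0,0,0,0,0.185]
    - [0.55,0,0,0,0,0,0.185]
    - [0.55,0,0,0,0,0,0.185]
    - [0.55,0,0,0,0,0,0.185]
    - [0.55,0,0,0,0,0,0.185]
    - [0.55,0,0,0,0,0,0.185]

```text
clock: 4.2
tool_pos: [0.5128, -0.2008, 0.242]
eef_rot: [0.947, 0.32, 0.002, -0.005]
contact_force: [-0.2, 0.4, 0.7]
opening: 0.551
```

play_rows:
  increments:
    - [0.55,0,0,0,0,0,0.185]
    - [0.55,0,0,0,0,0,0.185]
    - [0.55,0,0,0,0,0,0.185]
    - [0.55,0,0,0,0,0,0.185]
    - [0.55,0,0,0,0,0,0.185]
    - [0.55,0,0,0,0,0,0.185]
    - [0.55,0,0,0,0,0,0.08]
    - [0.55,0,0,0,0,0,0]

```text
clock: 5.2
tool_pos: [0.5173, -0.1815, 0.2417]
eef_rot: [0.962, -0.271, -0.002, -0.01]
contact_force: [0.8, -0.4, 0.3]
opening: 0.55
```

```bash
python3 go.py .503 -.234 .2 -28.5; python3 -c "
from h import *
snap('wrist','w2')"
```

```text
t 5.2 pos [ 0.5173 -0.1815  0.2417] yaw -31.48 F [ 0.8 -0.4  0.3] open 0.55
rotvec [-0.018  0.009 -0.052] shift now-frame [15.5 53.  40.7] shift target-frame [12.4 52.9 41.7] q [ 0.05  0.61  0.35  1.81 -0.31  0.78  0.02]
```

View pics/w2.png

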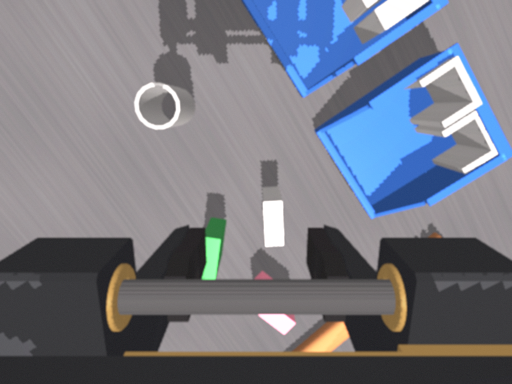

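```bash
cat > m1.py <<'E'
from meas import *
# usage: f x0 y0 x1 y1 z [th]
f=sys.argv[1]; b=list(map(int,sys.argv[2:6])); z=float(sys.argv[6]); th=int(sys.argv[7]) if len(sys.argv)>7 else 185
o,c=comps(f,b,th)
for p,a in o:
    P=np.array([onz(c,u,v,z)[:2] for u,v in p])*1000
    rw=cv2.minAreaRect(P.astype(np.float32)); rc=cv2.minAreaRect(p.astype(np.float32))
    print('px',np.round(rc[0],1),'mm',np.round(rw[0],1),np.round(rw[1],1),round(rw[2],1),'area',a)
E
python3 m1.py w2 250 190 300 255 .064
python3 - <<'E'
from meas import *
A,ca=comps('w1',(10,130,110,200),185);B,cb=comps('w2',(250,190,300,255),185)
f=lambda p:cv2.minAreaRect(p.astype(np.float32))[0]
print(tri(ca,f(A[0][0]),cb,f(B[0][0])))
E
```

```text
px [273.1 223.3] mm [ 503.1 -235.6] [52.1 22.3] 61.8 area 978.875
(array([ 0.50307085, -0.23536117,  0.06429511]), np.float64(0.0008796368875709879))
```

```bash
python3 go.py .503 -.2355 .1 -28.3
```

```text
t 5.25 pos [ 0.5174 -0.1815  0.2418] yaw -31.44 F [0.4 1.1 0.1] open 0.547
rotvec [-0.018  0.009 -0.055] shift now-frame [ 17.2  56.2 140.6] shift target-frame [ 13.   54.4 141.8] q [ 0.05  0.61  0.35  1.81 -0.31  0.78  0.02]
```

play_rows:
  increments:
    - [0.55,0,0,0,-0.018,0.009,-0.055]
    - [0.55,6,27,10,0,0,0]
    - [0.55,7,27,20,0,0,0]
    - [0.55,0,0,30,0,0,0]
    - [0.55,0,0,30,0,0,0]
    - [0.55,0,0,30,0,0,0]
    - [0.55,0,0,0,0,0,0]
    - [0.55,0,0,0,0,0,0]

```text
clock: 6.25
tool_pos: [0.5073, -0.2333, 0.1204]
eef_rot: [0.973, -0.23, 0.003, 0.0]
contact_force: [-0.6, -0.1, -0.0]
opening: 0.546
```

```bash
python3 go.py .503 -.2355 .028 -28.3; python3 -c "
from h import *
snap('wrist','w3')"
```

```text
t 6.25 pos [ 0.5073 -0.2333  0.1204] yaw -26.55 F [-0.6 -0.1 -0. ] open 0.546
rotvec [-0.001 -0.007  0.031] shift now-frame [-3.4  4.  92.4] shift target-frame [-2.7  3.9 92.4] q [ 0.21  0.79  0.23  1.89 -0.35  0.5   0.22]
```

View pics/w3.png

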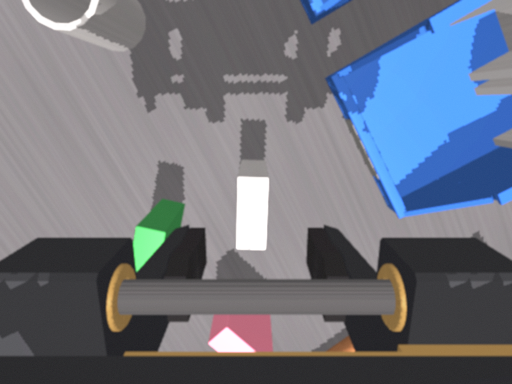

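```bash
python3 m1.py w3 225 165 285 255 .064
python3 - <<'E'
from h import *
_,c=load('w3'); s=r.get_state(); R=Ro.from_quat(s['eef_rot'])
for u,v in ((185,203),(160,202),(135,228),(133,268),(165,240)):
    X=onz(c,u,v,.064); print((X*1000).round(),(R.inv().apply(X-s['tool_pos'])*1000).round())
E
```

```text
px [251.9 213. ] mm [ 503.2 -235.6] [51.2 21.2] 61.7 area 2386.0
[ 468. -210.   64.] [-46.  -4.  56.]
[ 454. -202.   64.] [-62.  -4.  56.]
[ 430. -210.   64.] [-80.  13.  56.]
[ 414. -234.   64.] [-84.  43.  56.]
[ 444. -226.   64.] [-61.  22.  56.]
```

play_rows:
  increments:
    - [0.4,-1,1,0,-0.001,-0.007,0.031]
    - [0.4,-2,3,5,0,0,0]
    - [0.4,0,0,10,0,0,0]
    - [0.4,0,0,10,0,0,0]
    - [0.4,0,0,0,0,0,0]
    - [0.4,0,0,0,0,0,0]
    - [0.4,0,0,0,0,0,0]
    - [0.4,0,0,0,0,0,0]

```text
clock: 7.3
tool_pos: [0.5038, -0.236, 0.0959]
eef_rot: [0.969, -0.245, 0.002, 0.0]
contact_force: [-0.8, 0.2, -0.1]
opening: 0.399
```

```bash
python3 go.py .503 -.2355 .028 -28.3
```

```text
t 7.3 pos [ 0.5038 -0.236   0.0959] yaw -28.39 F [-0.8  0.2 -0.1] open 0.399
rotvec [-0.001 -0.003 -0.002] shift now-frame [-1.1  0.  67.9] shift target-frame [-0.9 -0.  67.9] q [ 0.23  0.83  0.21  1.9  -0.37  0.45  0.22]
```

play_rows:
  increments:
    - [0.4,-1,0,12,0,0,0]
    - [0.4,0,0,14,0,0,0]
    - [0.4,0,0,14,0,0,0]
    - [0.4,0,0,14,0,0,0]
    - [0.4,0,0,14,0,0,0]
    - [0.4,0,0,4,0,0,0]
    - [0.4,0,0,0,0,0,0]
    - [0.4,0,0,0,0,0,0]

```text
clock: 8.3
tool_pos: [0.5027, -0.2354, 0.0179]
eef_rot: [0.969, -0.245, 0.001, -0.0]
contact_force: [0.8, -0.2, 0.6]
opening: 0.397
```

```bash
python3 go.py .503 -.2355 .028 -28.3
```

```text
t 8.3 pos [ 0.5027 -0.2354  0.0179] yaw -28.4 F [ 0.8 -0.2  0.6] open 0.397
rotvec [-0.001 -0.002 -0.002] shift now-frame [  0.3  -0.1 -10.1] shift target-frame [  0.3  -0.1 -10.1] q [ 0.27  0.96  0.14  1.92 -0.4   0.29  0.25]
```

play_rows:
  increments:
    - [0.4,0,0,-8,0,0,0]
    - [0.4,0,0,0,0,0,0]
    - [0,0,0,0,0,0,0]
    - [0,0,0,0,0,0,0]
    - [0,0,0,0,0,0,0]
    - [0,0,0,0,0,0,0]
    - [0,0,0,0,0,0,0]
    - [0,0,0,0,0,0,0]
  grip_force: 40

```text
clock: 9.3
tool_pos: [0.5036, -0.2357, 0.028]
eef_rot: [0.969, -0.245, 0.002, 0.0]
contact_force: [0.4, 0.5, 0.9]
opening: 0.225
```

```bash
python3 go.py .639 -.082 .15 -87.7; python3 go.py .639 -.082 .15 92.3
```

```text
t 9.3 pos [ 0.5036 -0.2357  0.028 ] yaw -28.39 F [0.4 0.5 0.9] open 0.225
rotvec [-0.003 -0.004  1.035] shift now-frame [  46.6 -199.7 -121.7] shift target-frame [-148.2 -141.5 -122. ] q [ 0.27  0.94  0.15  1.92 -0.4   0.31  0.24]
t 9.3 pos [ 0.5036 -0.2357  0.028 ] yaw -28.39 F [0.4 0.5 0.9] open 0.225
rotvec [ 0.004 -0.004 -2.106] shift now-frame [  46.6 -199.7 -121.7] shift target-frame [ 148.2  141.5 -122. ] q [ 0.27  0.94  0.15  1.92 -0.4   0.31  0.24]
```

play_rows:
  increments:
    - [0,0,0,-25,0,0,0]
    - [0,0,0,-30,0,0,0]
    - [0,0,0,-30,0,0,0]
    - [0,0,0,-30,0,0,0.17]
    - [0,0,0,0,0,0,0.17]
    - [0,0,0,0,0,0,0.17]
    - [0,0,0,0,0,0,0.17]
    - [0,0,0,0,0,0,0.17]

```text
clock: 10.3
tool_pos: [0.4985, -0.2317, 0.1414]
eef_rot: [0.774, -0.633, -0.005, -0.0]
contact_force: [-0.5, -0.9, -4.2]
opening: 0.223
```

```bash
python3 go.py .639 -.082 .15 -87.7
```

```text
t 10.3 pos [ 0.4985 -0.2317  0.1414] yaw -78.6 F [-0.5 -0.9 -4.2] open 0.223
rotvec [0.006 0.007 0.159] shift now-frame [-119.1 -167.3   -8.6] shift target-frame [-144.  -146.4   -8.6] q [ 0.07  0.8   0.51  1.9  -0.64  0.62 -0.39]
```

play_rows:
  increments:
    - [0,0,0,-10,0,0,0.08]
    - [0,-28,-28,-5,0,0,0]
    - [0,-28,-28,0,0,0,0]
    - [0,-28,-28,0,0,0,0]
    - [0,-28,-28,0,0,0,0]
    - [0,-20,-20,0,0,0,0]
    - [0,0,0,0,0,0,0]
    - [0,0,0,0,0,0,0]

```text
clock: 11.3
tool_pos: [0.6116, -0.078, 0.149]
eef_rot: [0.746, -0.666, -0.013, 0.004]
contact_force: [0.4, 0.5, -4.4]
opening: 0.217
```

```bash
python3 go.py .639 -.082 .05 -87.7; python3 -c "
from h import *
snap('wrist','w4');snap('top','t4')"
```

```text
t 11.3 pos [ 0.6116 -0.078   0.149 ] yaw -83.49 F [ 0.4  0.5 -4.4] open 0.217
rotvec [0.023 0.013 0.074] shift now-frame [  8.5 -28.9  98.2] shift target-frame [  5.1 -27.2  99. ] q [-0.26  0.89  0.62  1.67 -0.66  0.83 -0.8 ]
```

View pics/w4.png

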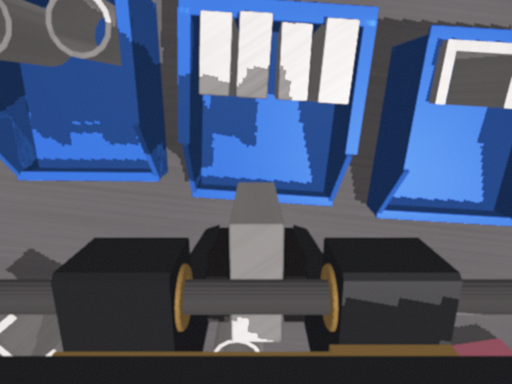

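View pics/t4.png

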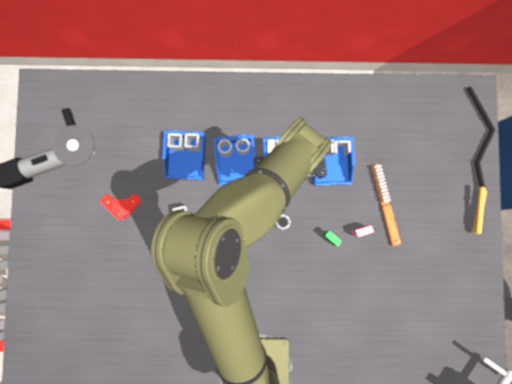

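Run:
```python
from h import *
im,c=load('w4')
cv2.imwrite('pics/w4c.png',cv2.resize(im[0:215,170:385,::-1],None,fx=2.75,fy=2.75,interpolation=cv2.INTER_CUBIC))
```

```text
(no output)
```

View pics/w4c.png

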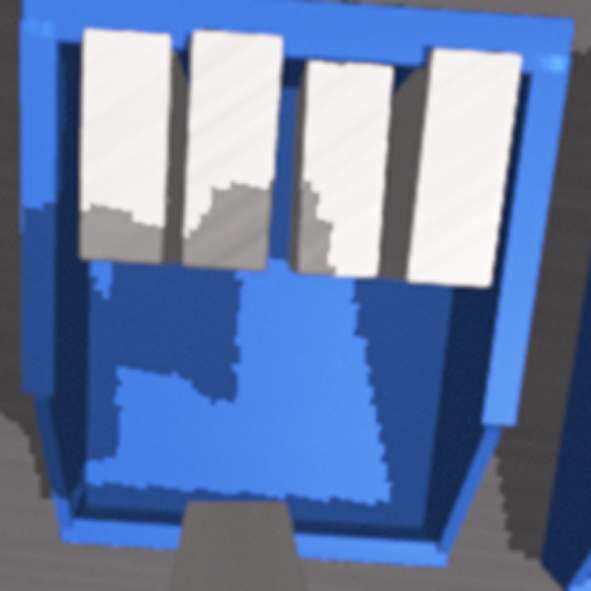

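```bash
cat > pt.py <<'E'
from h import *
# f x0 y0 scale then u,v,z triples
f,x0,y0,s=sys.argv[1] if 0 else None,0,0,0
E
cat > pt.py <<'E'
import sys
from h import *
f=sys.argv[1];x0,y0,s=map(float,sys.argv[2:5]);_,c=load(f)
for t in sys.argv[5:]:
    u,v,z=map(float,t.split(',')); print(t,(onz(c,(u+.5)/s-.5+x0,(v+.5)/s-.5+y0,z)*1000).round(1))
E
python3 pt.py w4 170 0 2.75 63,540,.026 445,565,.026 82,508,.004 425,527,.004 22,15,.066 572,20,.066 80,260,.078 490,287,.078
```

```text
63,540,.026 [591.  -23.4  26. ]
445,565,.026 [ 596.8 -142.6   26. ]
82,508,.004 [595.5 -25.1   4. ]
425,527,.004 [ 602.3 -139.5    4. ]
22,15,.066 [727.9 -14.1  66. ]
572,20,.066 [ 740.5 -137.4   66. ]
80,260,.078 [676.5 -32.7  78. ]
490,287,.078 [ 681.3 -127.1   78. ]
```

play_rows:
  increments:
    - [0,0,0,0,0.023,0.013,0.07]
    - [0,2,-12,0,0,0,0]
    - [0,2,-12,0,0,0,0]
    - [0,0,0,15,0,0,0]
    - [0,0,0,15,0,0,0]
    - [0,0,0,0,0,0,0]
    - [0,0,0,0,0,0,0]
    - [0,0,0,0,0,0,0]

```text
clock: 12.4
tool_pos: [0.6321, -0.0859, 0.1163]
eef_rot: [0.718, -0.696, -0.001, 0.001]
contact_force: [0.7, 0.4, -3.4]
opening: 0.22
```

```bash
python3 go.py .637 -.081 .033 -87.5
```

```text
t 12.4 pos [ 0.6321 -0.0859  0.1163] yaw -88.15 F [ 0.7  0.4 -3.4] open 0.22
rotvec [ 0.004  0.    -0.011] shift now-frame [-4.8 -5.4 83.3] shift target-frame [-4.7 -5.1 83.3] q [-0.25  0.95  0.61  1.64 -0.72  0.79 -0.85]
```

play_rows:
  increments:
    - [0,-2,-2,0,0.004,0,0]
    - [0,-2,-2,8,0,0,0]
    - [0,0,0,12,0,0,0]
    - [0,0,0,12,0,0,0]
    - [0,0,0,12,0,0,0]
    - [0,0,0,12,0,0,0]
    - [0,0,0,6,0,0,0]
    - [0,0,0,0,0,0,0]

```text
clock: 13.4
tool_pos: [0.6361, -0.0812, 0.0494]
eef_rot: [0.719, -0.695, -0.0, 0.0]
contact_force: [-0.3, -0.4, -4.3]
opening: 0.225
```

```bash
python3 go.py .637 -.081 .033 -87.5
```

```text
t 13.4 pos [ 0.6361 -0.0812  0.0494] yaw -88.13 F [-0.3 -0.4 -4.3] open 0.225
rotvec [ 0.     0.    -0.011] shift now-frame [-0.2 -0.9 16.4] shift target-frame [-0.2 -0.9 16.4] q [-0.22  1.04  0.54  1.65 -0.78  0.68 -0.8 ]
```

play_rows:
  increments:
    - [0,0,-1,4,0,0,0]
    - [0,0,0,4,0,0,0]
    - [0,0,0,3,0,0,0]
    - [0,0,0,2,0,0,0]
    - [0,0,0,1,0,0,0]
    - [0,0,0,0,0,0,0]
    - [0,0,0,0,0,0,0]
    - [0,0,0,0,0,0,0]

```text
clock: 14.4
tool_pos: [0.6383, -0.0815, 0.0358]
eef_rot: [0.719, -0.695, 0.001, -0.001]
contact_force: [-0.3, 0.2, -4.1]
opening: 0.223
```

```bash
python3 go.py .637 -.081 .032 -87.5
```

```text
t 14.4 pos [ 0.6383 -0.0815  0.0358] yaw -88.12 F [-0.3  0.2 -4.1] open 0.223
rotvec [-0.002 -0.    -0.011] shift now-frame [-0.6  1.3  3.8] shift target-frame [-0.6  1.3  3.8] q [-0.21  1.06  0.52  1.65 -0.8   0.66 -0.79]
```

play_rows:
  increments:
    - [0,0,0,1,0,0,0]
    - [0,0,0,1,0,0,0]
    - [0,0,0,1,0,0,0]
    - [0,0,0,1,0,0,0]
    - [0,0,0,1,0,0,0]
    - [0,0,0,0,0,0,0]
    - [0,0,0,0,0,0,0]
    - [0,0,0,0,0,0,0]

```text
clock: 15.4
tool_pos: [0.6386, -0.0816, 0.032]
eef_rot: [0.719, -0.695, 0.001, -0.001]
contact_force: [-0.4, 0.9, -1.4]
opening: 0.227
```

play_rows:
  increments:
    - [0.5,0,0,0,0,0,0]
    - [0.5,0,0,0,0,0,0]
    - [0.5,0,0,0,0,0,0]
    - [0.5,0,0,-10,0,0,0]
    - [0.5,0,0,-25,0,0,0]
    - [0.5,0,0,-35,0,0,0]
    - [0.5,0,0,-45,0,0,0]
    - [0.5,0,0,-45,0,0,0]

```text
clock: 16.4
tool_pos: [0.6372, -0.0819, 0.1966]
eef_rot: [0.718, -0.696, 0.0, -0.0]
contact_force: [0.0, -0.9, 0.7]
opening: 0.503
```

```bash
python3 go.py .472 -.078 .2 -87.5; python3 -c "
from h import *
snap('wrist','w5')"
```

```text
t 16.4 pos [ 0.6372 -0.0819  0.1966] yaw -88.19 F [ 0.  -0.9  0.7] open 0.503
rotvec [-0.001 -0.    -0.012] shift now-frame [ -9.1 165.   -3.5] shift target-frame [-11.1 164.9  -3.4] q [-0.29  0.86  0.69  1.58 -0.64  0.94 -0.92]
```

View pics/w5.png

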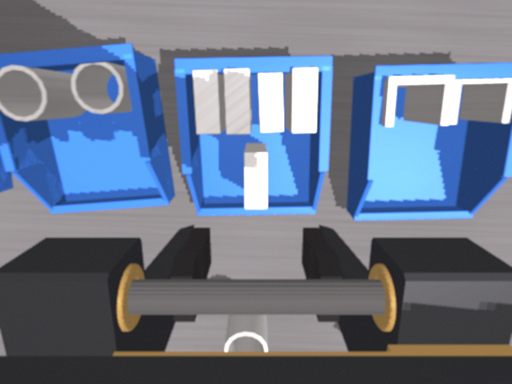

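play_rows:
  increments:
    - [0.8,0,20,0,0,0,0]
    - [0.8,0,40,0,0,0,0]
    - [0.8,-1,35,0,0,0,0]
    - [0.8,-1,25,0,0,0,0]
    - [0.8,0,0,0,0,0,0]
    - [0.8,0,0,0,0,0,0]
    - [0.8,0,0,0,0,0,0]
    - [0.8,0,0,0,0,0,0]

```text
clock: 17.45
tool_pos: [0.5225, -0.0869, 0.2072]
eef_rot: [0.718, -0.695, 0.011, -0.007]
contact_force: [-0.2, -0.1, -0.1]
opening: 0.802
```

```bash
python3 go.py .472 -.078 .1 -87.5; python3 -c "
from h import *
snap('wrist','w6')"
```

```text
t 17.45 pos [ 0.5225 -0.0869  0.2072] yaw -88.14 F [-0.2 -0.1 -0.1] open 0.802
rotvec [-0.025 -0.007 -0.011] shift now-frame [-11.3  52.9 105.9] shift target-frame [-11.1  50.1 107.2] q [-0.32  0.7   0.68  1.94 -0.66  0.71 -0.78]
```

View pics/w6.png

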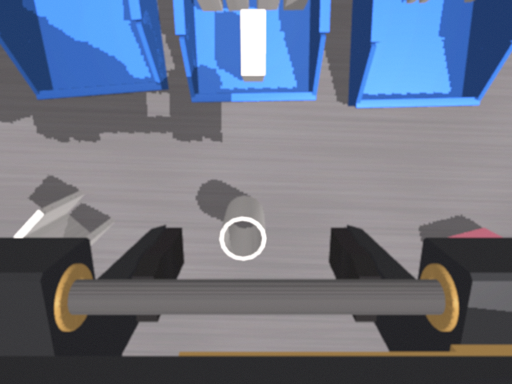

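```bash
python3 m1.py w6 210 205 275 265 .076 180;  python3 - <<'E'
from meas import *
A,ca=comps('w1',(140,100,210,165),185);B,cb=comps('w6',(210,205,275,265),180)
f=lambda p:cv2.minAreaRect(p.astype(np.float32))[0]
for a in A:
  for b in B: print(a[1],b[1],tri(ca,f(a[0]),cb,f(b[0])))
E
python3 go.py .4725 -.0785 .09 -87.5
```

```text
px [242.4 238.1] mm [471.9 -76.5] [43.1 43.5] 60.2 area 682.375
423.5625 682.375 (array([ 0.4718858 , -0.07669491,  0.07517807]), np.float64(0.0005141268916062817))
t 17.5 pos [ 0.5225 -0.0869  0.2072] yaw -88.14 F [ 0.9  0.9 -0.2] open 0.8
rotvec [-0.025 -0.007 -0.011] shift now-frame [-10.8  52.6 115.9] shift target-frame [-10.6  49.6 117.2] q [-0.32  0.7   0.68  1.94 -0.66  0.71 -0.78]
```

play_rows:
  increments:
    - [0.8,0,0,0,-0.025,-0.007,-0.011]
    - [0.8,-6,24,10,0,0,0]
    - [0.8,-6,24,20,0,0,0]
    - [0.8,0,0,25,0,0,0]
    - [0.8,0,0,20,0,0,0]
    - [0.8,0,0,0,0,0,0]
    - [0.8,0,0,0,0,0,0]
    - [0.8,0,0,0,0,0,0]

```text
clock: 18.5
tool_pos: [0.4769, -0.0778, 0.1311]
eef_rot: [0.723, -0.691, 0.002, -0.0]
contact_force: [-0.0, 0.5, -0.3]
opening: 0.801
```

```bash
python3 go.py .472 -.0768 .035 -87.5
```

```text
t 18.5 pos [ 0.4769 -0.0778  0.1311] yaw -87.37 F [-0.   0.5 -0.3] open 0.801
rotvec [-0.004 -0.003  0.002] shift now-frame [-1.5  5.2 96.1] shift target-frame [-1.2  4.8 96.1] q [-0.23  0.76  0.5   2.11 -0.81  0.47 -0.62]
```

play_rows:
  increments:
    - [0.8,-1,4,5,-0.004,-0.003,0]
    - [0.8,0,0,15,0,0,0]
    - [0.8,0,0,15,0,0,0]
    - [0.8,0,0,15,0,0,0]
    - [0.8,0,0,15,0,0,0]
    - [0.8,0,0,10,0,0,0]
    - [0.8,0,0,0,0,0,0]
    - [0.8,0,0,0,0,0,0]

```text
clock: 19.5
tool_pos: [0.4736, -0.0771, 0.0555]
eef_rot: [0.723, -0.69, 0.001, -0.001]
contact_force: [-0.4, -0.7, 0.0]
opening: 0.798
```

```bash
python3 go.py .472 -.0768 .035 -87.5
```

```text
t 19.5 pos [ 0.4736 -0.0771  0.0555] yaw -87.34 F [-0.4 -0.7  0. ] open 0.798
rotvec [-0.003 -0.     0.003] shift now-frame [-0.3  1.6 20.5] shift target-frame [-0.3  1.6 20.5] q [-0.09  0.87  0.25  2.14 -0.93  0.24 -0.53]
```

play_rows:
  increments:
    - [0.8,0,1,9,0,0,0]
    - [0.8,0,0,9,0,0,0]
    - [0.8,0,0,0,0,0,0]
    - [0,0,0,0,0,0,0]
    - [0,0,0,0,0,0,0]
    - [0,0,0,0,0,0,0]
    - [0,0,0,0,0,0,0]
    - [0,0,0,0,0,0,0]

```text
clock: 20.5
tool_pos: [0.4731, -0.077, 0.0371]
eef_rot: [0.724, -0.69, 0.002, -0.001]
contact_force: [-0.5, -0.4, -1.3]
opening: 0.471
```

```bash
python3 go.py .640 .070 .16 -84
```

```text
t 20.5 pos [ 0.4731 -0.077   0.0371] yaw -87.3 F [-0.5 -0.4 -1.3] open 0.471
rotvec [-0.005 -0.001 -0.058] shift now-frame [-138.9 -174.2 -122.3] shift target-frame [-128.8 -181.4 -122.9] q [-0.04  0.9   0.18  2.15 -0.94  0.17 -0.52]
```

play_rows:
  increments:
    - [0,0,0,-15,0,0,0]
    - [0,0,0,-30,0,0,0]
    - [0,0,0,-30,0,0,0]
    - [0,0,0,-30,0,0,-0.05]
    - [0,-20,-26,-10,0,0,0]
    - [0,-25,-34,0,0,0,0]
    - [0,-25,-34,0,0,0,0]
    - [0,-20,-30,0,0,0,0]

```text
clock: 21.5
tool_pos: [0.5856, 0.0259, 0.1548]
eef_rot: [0.739, -0.674, -0.001, 0.001]
contact_force: [-0.0, -0.8, -2.7]
opening: 0.471
```

```bash
python3 go.py .640 .070 .16 -84
```

```text
t 21.5 pos [0.5856 0.0259 0.1548] yaw -84.72 F [-0.  -0.8 -2.7] open 0.471
rotvec [ 0.003  0.    -0.013] shift now-frame [-38.9 -58.2  -5.4] shift target-frame [-38.2 -58.7  -5.2] q [-0.46  0.84  0.63  1.79 -0.7   0.75 -0.94]
```

play_rows:
  increments:
    - [0,-8,-10,0,0.003,0,0]
    - [0,-12,-15,0,0,0,0]
    - [0,-5,-5,0,0,0,0]
    - [0,0,0,0,0,0,0]
    - [0,0,0,0,0,0,0]
    - [0,0,0,0,0,0,0]
    - [0,0,0,0,0,0,0]
    - [0,0,0,0,0,0,0]

```text
clock: 22.5
tool_pos: [0.6092, 0.0518, 0.1531]
eef_rot: [0.738, -0.675, -0.002, 0.003]
contact_force: [0.9, -0.0, -2.1]
opening: 0.467
```

```bash
python3 go.py .640 .070 .16 -84; python3 -c "
from h import *
im,c=snap('wrist','w7')
cv2.imwrite('pics/w7c.png',cv2.resize(im[0:230,140:400,::-1],None,fx=2.5,fy=2.5,interpolation=cv2.INTER_CUBIC))"
```

```text
t 22.5 pos [0.6092 0.0518 0.1531] yaw -84.88 F [ 0.9 -0.  -2.1] open 0.467
rotvec [ 0.007 -0.    -0.015] shift now-frame [-15.3 -32.2  -7.1] shift target-frame [-14.8 -32.5  -6.9] q [-0.5   0.88  0.65  1.7  -0.7   0.81 -1.01]
```

View pics/w7c.png

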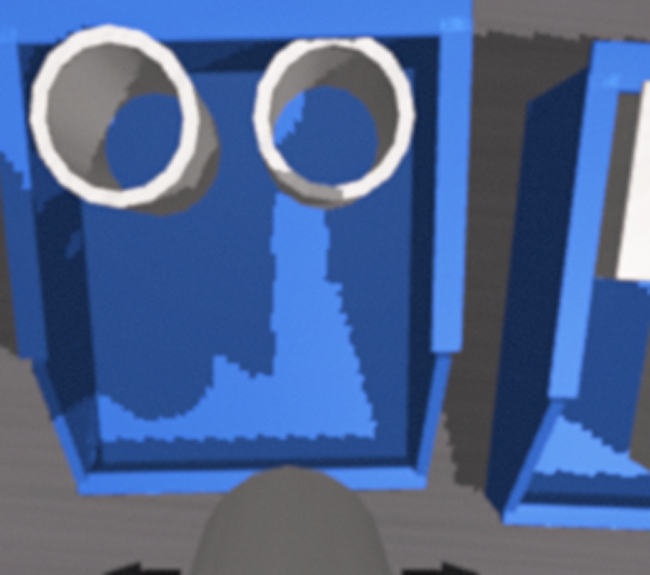

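```bash
python3 pt.py w7 140 0 2.5 82,493,.026 425,487,.026 102,465,.004 405,460,.004
```

```text
82,493,.026 [588.6 123.2  26. ]
425,487,.026 [601.3   5.   26. ]
102,465,.004 [593.1 121.3   4. ]
405,460,.004 [604.9   9.5   4. ]
```

play_rows:
  increments:
    - [0,-6,-12,0,0.007,0,-0.015]
    - [0,-6,-12,0,0,0,0]
    - [0,0,0,15,0,0,0]
    - [0,0,0,20,0,0,0]
    - [0,0,0,20,0,0,0]
    - [0,0,0,10,0,0,0]
    - [0,0,0,0,0,0,0]
    - [0,0,0,0,0,0,0]

```text
clock: 23.55
tool_pos: [0.6323, 0.0673, 0.0817]
eef_rot: [0.744, -0.668, -0.001, 0.001]
contact_force: [0.2, 0.3, -3.1]
opening: 0.473
```

```bash
python3 go.py .637 .069 .041 -84
```

```text
t 23.55 pos [0.6323 0.0673 0.0817] yaw -83.89 F [ 0.2  0.3 -3.1] open 0.473
rotvec [0.002 0.    0.002] shift now-frame [-1.2 -4.9 40.6] shift target-frame [-1.2 -4.8 40.7] q [-0.47  0.99  0.58  1.66 -0.76  0.72 -0.98]
```

play_rows:
  increments:
    - [0,-1,-4,5,0,0,0]
    - [0,0,0,9,0,0,0]
    - [0,0,0,9,0,0,0]
    - [0,0,0,8,0,0,0]
    - [0,0,0,3,0,0,0]
    - [0,0,0,0,0,0,0]
    - [0,0,0,0,0,0,0]
    - [0,0,0,0,0,0,0]

```text
clock: 24.55
tool_pos: [0.6376, 0.0687, 0.0466]
eef_rot: [0.744, -0.668, 0.0, -0.0]
contact_force: [0.0, 0.1, -1.9]
opening: 0.472
```

```bash
python3 go.py .637 .069 .041 -84
```

```text
t 24.55 pos [0.6376 0.0687 0.0466] yaw -83.89 F [ 0.   0.1 -1.9] open 0.472
rotvec [-0.001 -0.     0.002] shift now-frame [-0.4  0.6  5.6] shift target-frame [-0.4  0.6  5.6] q [-0.46  1.04  0.54  1.66 -0.79  0.67 -0.96]
```

play_rows:
  increments:
    - [0,0,0,2,0,0,0]
    - [0,0,0,1,0,0,0]
    - [0,0,0,1,0,0,0]
    - [0,0,0,1,0,0,0]
    - [0,0,0,0.5,0,0,0]
    - [0,0,0,0,0,0,0]
    - [0,0,0,0,0,0,0]
    - [0,0,0,0,0,0,0]

```text
clock: 25.55
tool_pos: [0.6378, 0.0688, 0.0412]
eef_rot: [0.744, -0.668, 0.0, -0.0]
contact_force: [-0.7, -0.8, -3.2]
opening: 0.473
```

play_rows:
  increments:
    - [0,0,0,0.5,0,0,0]
    - [0,0,0,0.5,0,0,0]
    - [0,0,0,0,0,0,0]
    - [0,0,0,0,0,0,0]
    - [0,0,0,0,0,0,0]
    - [0,0,0,0,0,0,0]
    - [0,0,0,0,0,0,0]
    - [0,0,0,0,0,0,0]

```text
clock: 26.55
tool_pos: [0.6378, 0.0687, 0.0412]
eef_rot: [0.744, -0.668, 0.0, -0.001]
contact_force: [-0.1, 0.8, 0.3]
opening: 0.47
```

Contact. Release (opening 0.62 ≈ 55 mm, well within the bin) and rise.

play_rows:
  increments:
    - [0.62,0,0,0,0,0,0]
    - [0.62,0,0,0,0,0,0]
    - [0.62,0,0,0,0,0,0]
    - [0.62,0,0,-10,0,0,0]
    - [0.62,0,0,-25,0,0,0]
    - [0.62,0,0,-35,0,0,0]
    - [0.62,0,0,-40,0,0,0]
    - [0.62,0,0,-40,0,0,0]

```text
clock: 27.55
tool_pos: [0.6368, 0.0683, 0.1949]
eef_rot: [0.743, -0.669, -0.0, 0.001]
contact_force: [0.1, -0.1, -0.5]
opening: 0.616
```

```bash
python3 go.py .462 .100 .25 -44.5;python3 go.py .494 .237 .2 -75; python3 -c "
from h import *
snap('wrist','w8')"
```

```text
t 27.55 pos [0.6368 0.0683 0.1949] yaw -83.95 F [ 0.1 -0.1 -0.5] open 0.616
rotvec [ 0.001 -0.    -0.688] shift now-frame [-49.9 170.6 -54.9] shift target-frame [-146.9   99.9  -55.1] q [-0.52  0.86  0.69  1.58 -0.65  0.94 -1.07]
t 27.55 pos [0.6368 0.0683 0.1949] yaw -83.95 F [ 0.1 -0.1 -0.5] open 0.616
rotvec [ 0.001 -0.001 -0.156] shift now-frame [-182.8  124.2   -5.1] shift target-frame [-199.9   94.3   -5.1] q [-0.52  0.86  0.69  1.58 -0.65  0.94 -1.07]
```

View pics/w8.png

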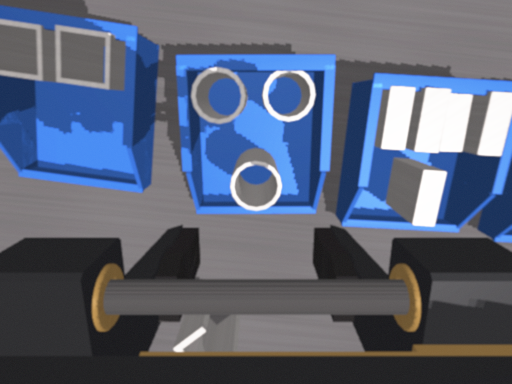

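play_rows:
  increments:
    - [0.75,-10,10,0,0,0,-0.08]
    - [0.75,-30,25,0,0,0,-0.065]
    - [0.75,-50,25,0,0,0,0]
    - [0.75,-40,12,0,0,0,0]
    - [0.75,-25,0,0,0,0,0]
    - [0.75,0,0,0,0,0,0]
    - [0.75,0,0,0,0,0,0]
    - [0.75,0,0,0,0,0,0]

```text
clock: 28.6
tool_pos: [0.5348, 0.2021, 0.2056]
eef_rot: [0.789, -0.614, 0.008, -0.006]
contact_force: [-0.0, -0.3, 0.7]
opening: 0.75
```

```bash
python3 go.py .494 .237 .1 -75.7; python3 -c "
from h import *
snap('wrist','w9')"
```

```text
t 28.6 pos [0.5348 0.2021 0.2056] yaw -75.72 F [-0.  -0.3  0.7] open 0.75
rotvec [-0.019 -0.006 -0.   ] shift now-frame [-44.5  33.  104.7] shift target-frame [-43.9  30.9 105.6] q [-0.83  0.76  0.69  1.81 -0.65  0.79 -1.13]
```

View pics/w9.png

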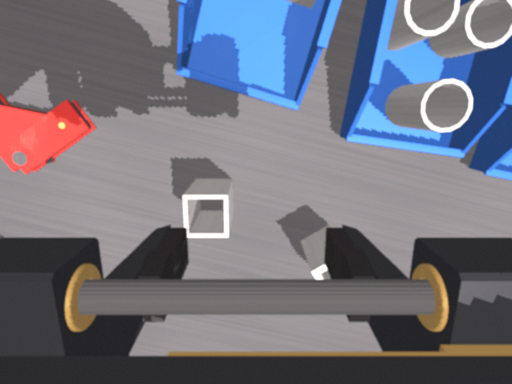

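```bash
python3 m1.py w9 170 180 238 242 .070 190;  python3 - <<'E'
from meas import *
A,ca=comps('w1',(390,120,470,180),185);B,cb=comps('w9',(170,180,238,242),190)
f=lambda p:cv2.minAreaRect(p.astype(np.float32))[0]
for a in A:
  for b in B: print(a[1],b[1],tri(ca,f(a[0]),cb,f(b[0])))
E
```

```text
px [205.4 215.9] mm [493.6 238.3] [41.9 42.6] 14.1 area 901.25
398.0 901.25 (array([0.49406696, 0.23835566, 0.06968615]), np.float64(0.0007295094206187329))
```

play_rows:
  increments:
    - [0.75,0,0,0,-0.019,-0.006,0]
    - [0.75,-18,13,8,0,0,0]
    - [0.75,-20,13,15,0,0,0]
    - [0.75,-6,5,20,0,0,0]
    - [0.75,0,0,20,0,0,0]
    - [0.75,0,0,8,0,0,0]
    - [0.75,0,0,0,0,0,0]
    - [0.75,0,0,0,0,0,0]

```text
clock: 29.65
tool_pos: [0.4983, 0.2328, 0.1342]
eef_rot: [0.787, -0.617, 0.001, -0.0]
contact_force: [0.2, 0.7, 0.1]
opening: 0.748
```

```bash
python3 go.py .494 .238 .032 -75.8
```

```text
t 29.65 pos [0.4983 0.2328 0.1342] yaw -76.26 F [0.2 0.7 0.1] open 0.748
rotvec [-0.002 -0.001 -0.008] shift now-frame [ -6.2   3.2 102.2] shift target-frame [ -6.1   2.9 102.2] q [-0.85  0.83  0.59  1.91 -0.76  0.64 -1.11]
```

play_rows:
  increments:
    - [0.75,-5,3,5,-0.002,0,-0.008]
    - [0.75,-1,0,15,0,0,0]
    - [0.75,0,0,15,0,0,0]
    - [0.75,0,0,15,0,0,0]
    - [0.75,0,0,15,0,0,0]
    - [0.75,0,0,10,0,0,0]
    - [0.75,0,0,0,0,0,0]
    - [0.75,0,0,0,0,0,0]

```text
clock: 30.65
tool_pos: [0.4941, 0.2381, 0.054]
eef_rot: [0.789, -0.614, 0.0, 0.001]
contact_force: [-0.2, 0.1, 0.2]
opening: 0.749
```

```bash
python3 go.py .494 .238 .032 -75.8
```

```text
t 30.65 pos [0.4941 0.2381 0.054 ] yaw -75.79 F [-0.2  0.1  0.2] open 0.749
rotvec [ 0.    -0.001  0.   ] shift now-frame [ 0.   0.1 22. ] shift target-frame [ 0.1  0.1 22. ] q [-0.79  0.94  0.44  1.94 -0.88  0.46 -1.01]
```

play_rows:
  increments:
    - [0.75,0,0,9,0,0,0]
    - [0.75,0,0,10,0,0,0]
    - [0.75,0,0,0,0,0,0]
    - [0,0,0,0,0,0,0]
    - [0,0,0,0,0,0,0]
    - [0,0,0,0,0,0,0]
    - [0,0,0,0,0,0,0]
    - [0,0,0,0,0,0,0]

```text
clock: 31.65
tool_pos: [0.4949, 0.2383, 0.0347]
eef_rot: [0.789, -0.614, 0.001, -0.0]
contact_force: [-0.4, -0.5, 0.1]
opening: 0.45
```

```bash
python3 go.py .630 .237 .155 -91.7
```

```text
t 31.65 pos [0.4949 0.2383 0.0347] yaw -75.78 F [-0.4 -0.5  0.1] open 0.45
rotvec [-0.002 -0.001  0.278] shift now-frame [  34.6 -130.9 -120. ] shift target-frame [  -2.7 -135.  -120.3] q [-0.76  0.97  0.4   1.94 -0.9   0.42 -0.99]
```

play_rows:
  increments:
    - [0,0,0,-15,0,0,0]
    - [0,0,0,-30,0,0,0]
    - [0,0,0,-30,0,0,0]
    - [0,0,0,-30,0,0,0.13]
    - [0,0,-5,-8,0,0,0.13]
    - [0,0,-30,0,0,0,0]
    - [0,0,-35,0,0,0,0]
    - [0,0,-15,0,0,0,0]

```text
clock: 32.65
tool_pos: [0.5765, 0.2384, 0.1559]
eef_rot: [-0.7, 0.714, 0.002, -0.002]
contact_force: [-0.3, 0.3, -3.7]
opening: 0.448
```

play_rows:
  increments:
    - [0,0,0,0,0,0,0]
    - [0,0,0,0,0,0,0]
    - [0,0,0,0,0,0,0]
    - [0,0,0,0,0,0,0]
    - [0,0,0,0,0,0,0]
    - [0,0,0,0,0,0,0]
    - [0,0,0,0,0,0,0]
    - [0,0,0,0,0,0,0]

```text
clock: 33.65
tool_pos: [0.5732, 0.2388, 0.1566]
eef_rot: [-0.7, 0.714, 0.003, -0.003]
contact_force: [-0.7, 0.2, -3.9]
opening: 0.453
```

```bash
python3 go.py .652 .237 .155 -91.7; python3 -c "
from h import *
im,c=snap('wrist','w10')
cv2.imwrite('pics/w10c.png',cv2.resize(im[0:230,120:400,::-1],None,fx=2.5,fy=2.5,interpolation=cv2.INTER_CUBIC))"
```

```text
t 33.65 pos [0.5732 0.2388 0.1566] yaw -91.12 F [-0.7  0.2 -3.9] open 0.453
rotvec [0.009 0.    0.01 ] shift now-frame [  0.2 -78.9   0.9] shift target-frame [ -0.6 -78.9   1.6] q [-0.83  0.91  0.72  1.67 -0.75  0.87 -1.38]
```

View pics/w10c.png

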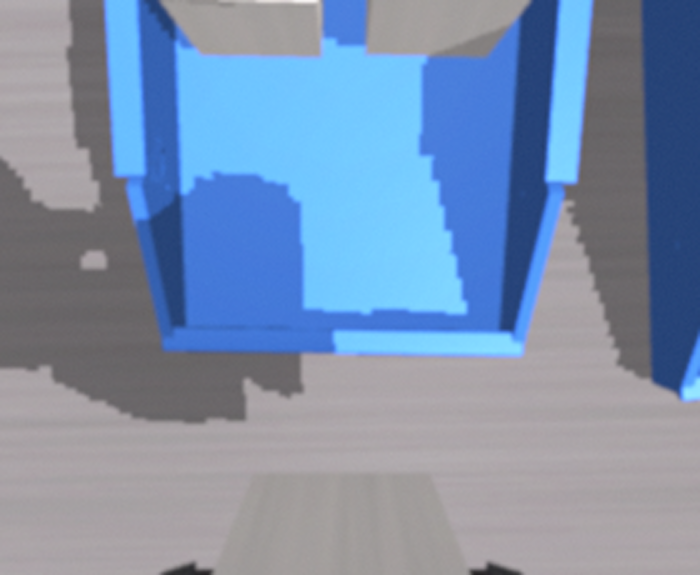

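```bash
python3 pt.py w10 120 0 2.5 165,349,.026 523,354,.026 187,325,.004 502,330,.004 198,54,.004 492,54,.004
```

```text
165,349,.026 [609.2 297.5  26. ]
523,354,.026 [605.2 177.6  26. ]
187,325,.004 [615.1 293.7   4. ]
502,330,.004 [611.  180.7   4. ]
198,54,.004 [703.1 283.8   4. ]
492,54,.004 [701.1 186.9   4. ]
```

play_rows:
  increments:
    - [0,0,-10,0,0.009,0,0.01]
    - [0,1,-30,0,0,0,0]
    - [0,1,-28,0,0,0,0]
    - [0,0,-3,8,0,0,0]
    - [0,0,0,18,0,0,0]
    - [0,0,0,18,0,0,0]
    - [0,0,0,12,0,0,0]
    - [0,0,0,0,0,0,0]

```text
clock: 34.7
tool_pos: [0.6434, 0.2355, 0.0942]
eef_rot: [-0.696, 0.718, 0.001, -0.002]
contact_force: [0.4, 0.3, -3.3]
opening: 0.451
```

```bash
python3 go.py .650 .236 .0387 -91.7
```

```text
t 34.7 pos [0.6434 0.2355 0.0942] yaw -91.76 F [ 0.4  0.3 -3.3] open 0.451
rotvec [ 0.004 -0.    -0.001] shift now-frame [-0.7 -6.8 55.5] shift target-frame [-0.7 -6.6 55.5] q [-0.73  1.06  0.68  1.49 -0.79  0.89 -1.39]
```

play_rows:
  increments:
    - [0,0,-5,5,0.004,0,0]
    - [0,0,-1,11,0,0,0]
    - [0,0,0,12,0,0,0]
    - [0,0,0,11,0,0,0]
    - [0,0,0,7,0,0,0]
    - [0,0,0,2,0,0,0]
    - [0,0,0,0,0,0,0]
    - [0,0,0,0,0,0,0]

```text
clock: 35.7
tool_pos: [0.6507, 0.2355, 0.0439]
eef_rot: [-0.696, 0.718, -0.001, 0.001]
contact_force: [0.9, -0.0, -3.5]
opening: 0.446
```

```bash
python3 go.py .650 .236 .0387 -91.7
```

```text
t 35.7 pos [0.6507 0.2355 0.0439] yaw -91.73 F [ 0.9 -0.  -3.5] open 0.446
rotvec [-0.002  0.    -0.001] shift now-frame [-0.4  0.8  5.2] shift target-frame [-0.4  0.7  5.2] q [-0.71  1.12  0.64  1.49 -0.83  0.82 -1.36]
```

play_rows:
  increments:
    - [0,0,0,2,0,0,0]
    - [0,0,0,1,0,0,0]
    - [0,0,0,1,0,0,0]
    - [0,0,0,1,0,0,0]
    - [0,0,0,0.5,0,0,0]
    - [0,0,0,0.5,0,0,0]
    - [0,0,0,0,0,0,0]
    - [0,0,0,0,0,0,0]

```text
clock: 36.7
tool_pos: [0.6513, 0.2357, 0.0387]
eef_rot: [-0.696, 0.718, -0.001, 0.002]
contact_force: [-0.4, 0.0, -3.1]
opening: 0.453
```

play_rows:
  increments:
    - [0,0,0,0.5,0,0,0]
    - [0,0,0,0.5,0,0,0]
    - [0,0,0,0.5,0,0,0]
    - [0,0,0,0,0,0,0]
    - [0,0,0,0,0,0,0]
    - [0,0,0,0,0,0,0]
    - [0,0,0,0,0,0,0]
    - [0,0,0,0,0,0,0]

```text
clock: 37.7
tool_pos: [0.6514, 0.2357, 0.0387]
eef_rot: [-0.696, 0.718, -0.001, 0.002]
contact_force: [-1.0, -0.7, 1.6]
opening: 0.447
```

play_rows:
  increments:
    - [0.6,0,0,0,0,0,0]
    - [0.6,0,0,0,0,0,0]
    - [0.6,0,0,0,0,0,0]
    - [0.6,0,0,-10,0,0,0]
    - [0.6,0,0,-25,0,0,0]
    - [0.6,0,0,-35,0,0,0]
    - [0.6,0,0,-40,0,0,0]
    - [0.6,0,0,-40,0,0,0]

```text
clock: 38.7
tool_pos: [0.6512, 0.2348, 0.1965]
eef_rot: [-0.696, 0.718, -0.002, 0.002]
contact_force: [-0.8, 1.4, 0.5]
opening: 0.597
```

```bash
python3 go.py .462 .100 .2 -44.5;python3 go.py .462 .1 .2 -135; python3 -c "
from h import *
snap('wrist','w11')"
```

```text
t 38.7 pos [0.6512 0.2348 0.1965] yaw -91.79 F [-0.8  1.4  0.5] open 0.597
rotvec [-0.006 -0.002 -0.825] shift now-frame [140.7 184.9  -4.7] shift target-frame [-40.4 228.8  -3.5] q [-0.76  0.95  0.77  1.41 -0.7   1.06 -1.46]
t 38.7 pos [0.6512 0.2348 0.1965] yaw -91.79 F [-0.8  1.4  0.5] open 0.597
rotvec [-0.006  0.002  0.754] shift now-frame [140.7 184.9  -4.7] shift target-frame [229.1  38.4  -3.5] q [-0.76  0.95  0.77  1.41 -0.7   1.06 -1.46]
```

View pics/w11.png

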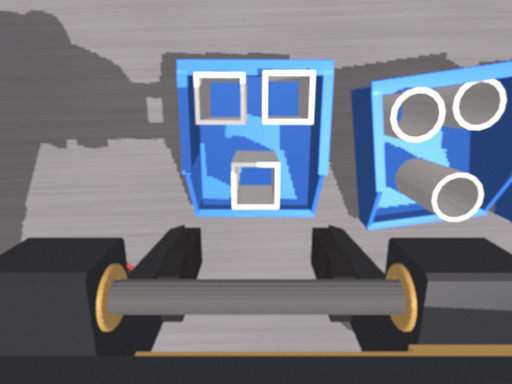

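play_rows:
  increments:
    - [0.85,15,20,0,0,0,0]
    - [0.85,30,40,0,0,0,0]
    - [0.85,30,40,0,0,0,0]
    - [0.85,20,28,0,0,0,0]
    - [0.85,0,0,0,0,0,0.18]
    - [0.85,0,0,0,0,0,0.18]
    - [0.85,0,0,0,0,0,0.18]
    - [0.85,0,0,0,0,0,0.12]

```text
clock: 39.75
tool_pos: [0.5243, 0.1391, 0.2165]
eef_rot: [-0.415, 0.91, -0.002, 0.02]
contact_force: [-0.2, -0.7, -0.5]
opening: 0.846
```

play_rows:
  increments:
    - [0.85,0,0,0,0,0,0]
    - [0.85,0,0,0,0,0,0]
    - [0.85,0,0,0,0,0,0]
    - [0.85,0,0,0,0,0,0]
    - [0.85,0,0,0,0,0,0]
    - [0.85,0,0,0,0,0,0]
    - [0.85,0,0,0,0,0,0]
    - [0.85,0,0,0,0,0,0]

```text
clock: 40.75
tool_pos: [0.5251, 0.1389, 0.2191]
eef_rot: [-0.417, 0.909, -0.002, 0.022]
contact_force: [-0.2, -0.3, 0.8]
opening: 0.851
```

```bash
python3 go.py .463 .101 .2 -134.7; python3 -c "
from h import *
im,c=snap('wrist','w12')"
```

```text
t 40.75 pos [0.5251 0.1389 0.2191] yaw -130.65 F [-0.2 -0.3  0.8] open 0.851
rotvec [-0.021  0.039  0.07 ] shift now-frame [69.9 22.8 15.9] shift target-frame [70.6 17.5 19.1] q [-0.86  0.79  0.95  1.91 -0.87  0.87 -1.73]
```

View pics/w12.png

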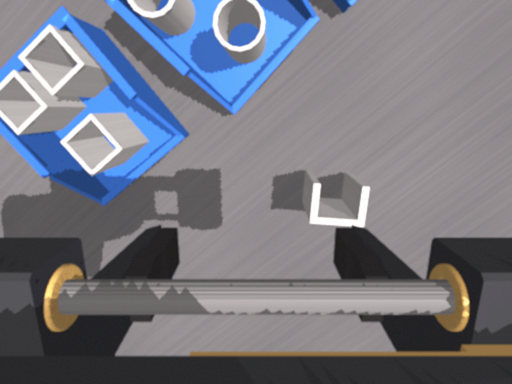

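```bash
python3 m1.py w12 295 170 380 235 .074 190;  python3 - <<'E'
from meas import *
im,c=load('w12'); cv2.imwrite('pics/w12c.png',cv2.resize(im[165:235,290:380,::-1],None,fx=6,fy=6,interpolation=cv2.INTER_CUBIC))
A,ca=comps('w1',(285,85,365,165),200);B,cb=comps('w12',(295,170,380,235),200)
f=lambda p:cv2.minAreaRect(p.astype(np.float32))[0]
for a in A:
  for b in B: print(a[1],b[1],tri(ca,f(a[0]),cb,f(b[0])))
E
```

```text
px [339.3 204.6] mm [462.3 100.4] [51.8 40. ] 46.1 area 980.5
674.5625 944.875 (array([0.46194904, 0.10016191, 0.07359662]), np.float64(0.000541241489621321))
```

View pics/w12c.png

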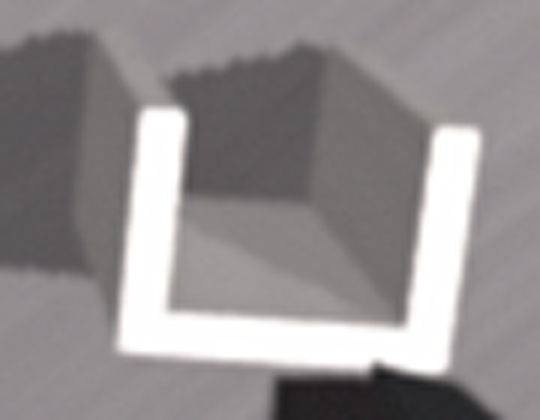

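play_rows:
  increments:
    - [0.85,0,0,0,-0.021,0.039,0.065]
    - [0.85,20,5,5,0,0,0]
    - [0.85,25,6,12,0,0,0]
    - [0.85,20,5,20,0,0,0]
    - [0.85,0,0,20,0,0,0]
    - [0.85,0,0,10,0,0,0]
    - [0.85,0,0,0,0,0,0]
    - [0.85,0,0,0,0,0,0]

```text
clock: 41.8
tool_pos: [0.4676, 0.1024, 0.151]
eef_rot: [-0.387, 0.922, -0.001, 0.0]
contact_force: [-0.3, -0.7, -0.5]
opening: 0.849
```

```bash
python3 go.py .462 .1003 .035 -134.3
```

```text
t 41.8 pos [0.4676 0.1024 0.151 ] yaw -134.47 F [-0.3 -0.7 -0.5] open 0.849
rotvec [-0.002 -0.    -0.003] shift now-frame [  5.4   2.8 116. ] shift target-frame [  5.4   2.6 116. ] q [-0.75  0.8   0.76  2.11 -0.97  0.63 -1.64]
```

play_rows:
  increments:
    - [0.85,4,2,0,-0.002,0,0]
    - [0.85,1,0,15,0,0,0]
    - [0.85,0,0,15,0,0,0]
    - [0.85,0,0,15,0,0,0]
    - [0.85,0,0,15,0,0,0]
    - [0.85,0,0,10,0,0,0]
    - [0.85,0,0,0,0,0,0]
    - [0.85,0,0,0,0,0,0]

```text
clock: 42.8
tool_pos: [0.4642, 0.0992, 0.0821]
eef_rot: [-0.387, 0.922, -0.002, 0.003]
contact_force: [-0.2, 0.6, -0.3]
opening: 0.85
```

```bash
python3 go.py .462 .1003 .035 -134.3
```

```text
t 42.8 pos [0.4642 0.0992 0.0821] yaw -134.42 F [-0.2  0.6 -0.3] open 0.85
rotvec [-0.006  0.003 -0.002] shift now-frame [ 0.9  2.6 47.1] shift target-frame [ 0.8  2.3 47.1] q [-0.53  0.83  0.37  2.16 -0.99  0.33 -1.66]
```

play_rows:
  increments:
    - [0.85,1,2,4,-0.006,0.003,0]
    - [0.85,0,0,10,0,0,0]
    - [0.85,0,0,10,0,0,0]
    - [0.85,0,0,10,0,0,0]
    - [0.85,0,0,5,0,0,0]
    - [0.85,0,0,0,0,0,0]
    - [0.85,0,0,0,0,0,0]
    - [0.85,0,0,0,0,0,0]

```text
clock: 43.8
tool_pos: [0.4631, 0.1004, 0.0435]
eef_rot: [-0.388, 0.922, -0.001, 0.001]
contact_force: [-0.3, -0.1, 0.3]
opening: 0.848
```

```bash
python3 go.py .462 .1003 .035 -134.3
```

```text
t 43.8 pos [0.4631 0.1004 0.0435] yaw -134.33 F [-0.3 -0.1  0.3] open 0.848
rotvec [-0.003  0.002 -0.001] shift now-frame [0.8 0.8 8.5] shift target-frame [0.8 0.7 8.5] q [-0.43  0.88  0.2   2.16 -0.99  0.19 -1.67]
```

play_rows:
  increments:
    - [0.85,1,1,7,-0.003,0.002,0]
    - [0.85,0,0,0,0,0,0]
    - [0,0,0,0,0,0,0]
    - [0,0,0,0,0,0,0]
    - [0,0,0,0,0,0,0]
    - [0,0,0,0,0,0,0]
    - [0,0,0,0,0,0,0]
    - [0,0,0,0,0,0,0]

```text
clock: 44.8
tool_pos: [0.4618, 0.1004, 0.0362]
eef_rot: [-0.388, 0.922, -0.0, -0.0]
contact_force: [-0.4, -0.0, -0.5]
opening: 0.559
```

```bash
python3 go.py .600 -.244 .16 -87.5
```

```text
t 44.8 pos [0.4618 0.1004 0.0362] yaw -134.32 F [-0.4 -0.  -0.5] open 0.559
rotvec [-0.    -0.    -0.817] shift now-frame [ 149.9 -339.5 -123.6] shift target-frame [ 350.1 -123.  -123.8] q [-0.42  0.9   0.18  2.16 -0.99  0.16 -1.67]
```

play_rows:
  increments:
    - [0,0,0,-15,0,0,0]
    - [0,0,0,-30,0,0,0]
    - [0,0,0,-30,0,0,0]
    - [0,0,0,-30,0,0,0]
    - [0,0,0,-15,0,0,-0.15]
    - [0,0,0,0,0,0,-0.18]
    - [0,0,0,0,0,0,-0.18]
    - [0,0,0,0,0,0,-0.18]

```text
clock: 45.8
tool_pos: [0.4581, 0.1009, 0.1579]
eef_rot: [-0.685, 0.728, 0.002, -0.004]
contact_force: [0.6, 0.3, -3.8]
opening: 0.565
```

```bash
python3 go.py .600 -.244 .16 -87.5
```

```text
t 45.8 pos [0.4581 0.1009 0.1579] yaw -93.45 F [ 0.6  0.3 -3.8] open 0.565
rotvec [ 0.008 -0.002 -0.104] shift now-frame [ 335.7 -162.4   -2.6] shift target-frame [ 350.8 -126.8   -2.1] q [-0.54  0.67  0.37  2.11 -0.53  0.46 -1.39]
```

play_rows:
  increments:
    - [0,0,0,-5,0.008,0,-0.08]
    - [0,20,-8,-5,0,0,0]
    - [0,45,-16,0,0,0,0]
    - [0,50,-18,0,0,0,0]
    - [0,50,-18,0,0,0,0]
    - [0,50,-18,0,0,0,0]
    - [0,35,-12,0,0,0,0]
    - [0,10,-5,0,0,0,0]

```text
clock: 46.8
tool_pos: [0.5578, -0.1607, 0.1639]
eef_rot: [0.718, -0.696, -0.004, 0.004]
contact_force: [0.3, 0.4, -2.7]
opening: 0.562
```

```bash
python3 go.py .600 -.244 .16 -87.5
```

```text
t 46.8 pos [ 0.5578 -0.1607  0.1639] yaw -88.2 F [ 0.3  0.4 -2.7] open 0.562
rotvec [ 0.012  0.001 -0.012] shift now-frame [ 84.6 -39.6   3.3] shift target-frame [ 85.1 -38.6   3.9] q [ 0.01  0.76  0.34  1.78 -0.37  0.67 -0.99]
```

play_rows:
  increments:
    - [0,20,-10,0,0.012,0,-0.012]
    - [0,30,-12,0,0,0,0]
    - [0,22,-8,0,0,0,0]
    - [0,5,0,0,0,0,0]
    - [0,0,0,0,0,0,0]
    - [0,0,0,0,0,0,0]
    - [0,0,0,0,0,0,0]
    - [0,0,0,0,0,0,0]

```text
clock: 47.8
tool_pos: [0.5878, -0.2247, 0.1594]
eef_rot: [0.726, -0.688, -0.009, -0.001]
contact_force: [-0.2, -0.5, -3.4]
opening: 0.564
```

```bash
python3 go.py .640 -.243 .16 -87.5; python3 -c "
from h import *
im,c=snap('wrist','w13')
cv2.imwrite('pics/w13c.png',cv2.resize(im[0:230,120:400,::-1],None,fx=2.5,fy=2.5,interpolation=cv2.INTER_CUBIC))"
```

```text
t 47.8 pos [ 0.5878 -0.2247  0.1594] yaw -86.91 F [-0.2 -0.5 -3.4] open 0.564
rotvec [0.011 0.015 0.01 ] shift now-frame [ 21.1 -51.1  -1.5] shift target-frame [ 20.5 -51.4  -0.6] q [ 0.13  0.82  0.32  1.62 -0.35  0.77 -0.91]
```

View pics/w13c.png

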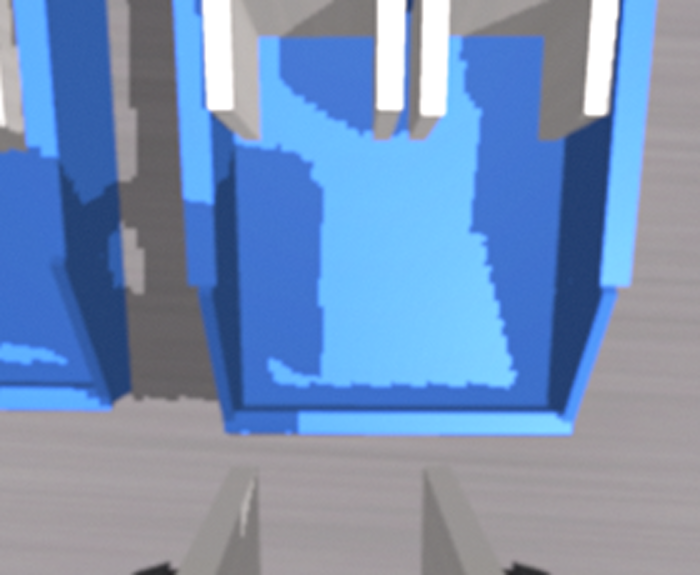

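```bash
python3 pt.py w13 120 0 2.5 226,433,.026 572,433,.026 242,405,.004 548,405,.004 252,137,.004 548,137,.004
```

```text
226,433,.026 [ 590.6 -181.9   26. ]
572,433,.026 [ 597.4 -301.7   26. ]
242,405,.004 [ 596.4 -184.5    4. ]
548,405,.004 [ 602.8 -297.7    4. ]
252,137,.004 [ 689.5 -186.     4. ]
548,137,.004 [ 694.7 -286.5    4. ]
```

play_rows:
  increments:
    - [0,5,-15,0,0.011,0.015,0]
    - [0,8,-20,0,0,0,0]
    - [0,2,-10,0,0,0,0]
    - [0,0,0,12,0,0,0]
    - [0,0,0,18,0,0,0]
    - [0,0,0,18,0,0,0]
    - [0,0,0,8,0,0,0]
    - [0,0,0,0,0,0,0]

```text
clock: 48.85
tool_pos: [0.6345, -0.2363, 0.0972]
eef_rot: [0.726, -0.688, -0.001, 0.0]
contact_force: [0.2, -0.6, -2.8]
opening: 0.569
```

```bash
python3 go.py .637 -.2395 .040 -87
```

```text
t 48.85 pos [ 0.6345 -0.2363  0.0972] yaw -86.89 F [ 0.2 -0.6 -2.8] open 0.569
rotvec [0.002 0.001 0.002] shift now-frame [ 3.3 -2.5 57.2] shift target-frame [ 3.3 -2.3 57.2] q [ 0.14  0.95  0.3   1.51 -0.37  0.74 -0.92]
```

play_rows:
  increments:
    - [0,3,-1,5,0.002,0,0]
    - [0,0,-1,11,0,0,0]
    - [0,0,0,12,0,0,0]
    - [0,0,0,11,0,0,0]
    - [0,0,0,7,0,0,0]
    - [0,0,0,2,0,0,0]
    - [0,0,0,0,0,0,0]
    - [0,0,0,0,0,0,0]

```text
clock: 49.85
tool_pos: [0.6377, -0.24, 0.0469]
eef_rot: [0.726, -0.688, 0.001, -0.001]
contact_force: [0.3, 0.7, -2.6]
opening: 0.564
```

```bash
python3 go.py .637 -.2395 .040 -87
```

```text
t 49.85 pos [ 0.6377 -0.24    0.0469] yaw -86.9 F [ 0.3  0.7 -2.6] open 0.564
rotvec [-0.002 -0.     0.002] shift now-frame [-0.5  0.7  6.9] shift target-frame [-0.5  0.7  6.9] q [ 0.16  1.02  0.27  1.51 -0.39  0.66 -0.9 ]
```

play_rows:
  increments:
    - [0,0,0,2,-0.002,0,0]
    - [0,0,0,2,0,0,0]
    - [0,0,0,1,0,0,0]
    - [0,0,0,1,0,0,0]
    - [0,0,0,1,0,0,0]
    - [0,0,0,0.5,0,0,0]
    - [0,0,0,0,0,0,0]
    - [0,0,0,0,0,0,0]

```text
clock: 50.85
tool_pos: [0.6385, -0.2402, 0.0404]
eef_rot: [0.726, -0.688, 0.001, -0.0]
contact_force: [-0.5, 0.1, -2.9]
opening: 0.563
```

play_rows:
  increments:
    - [0,0,0,0.5,0,0,0]
    - [0,0,0,0.5,0,0,0]
    - [0,0,0,0,0,0,0]
    - [0,0,0,0,0,0,0]
    - [0,0,0,0,0,0,0]
    - [0,0,0,0,0,0,0]
    - [0,0,0,0,0,0,0]
    - [0,0,0,0,0,0,0]

```text
clock: 51.85
tool_pos: [0.6385, -0.2402, 0.0403]
eef_rot: [0.726, -0.688, 0.001, -0.001]
contact_force: [-1.1, 1.7, 2.1]
opening: 0.561
```

play_rows:
  increments:
    - [0.66,0,0,0,0,0,0]
    - [0.66,0,0,0,0,0,0]
    - [0.66,0,0,0,0,0,0]
    - [0.66,0,0,-10,0,0,0]
    - [0.66,0,0,-25,0,0,0]
    - [0.66,0,0,-35,0,0,0]
    - [0.66,0,0,-45,0,0,0]
    - [0.66,0,0,-45,0,0,0]

```text
clock: 52.85
tool_pos: [0.6371, -0.24, 0.2034]
eef_rot: [0.726, -0.688, -0.0, 0.0]
contact_force: [0.2, 0.6, -0.6]
opening: 0.659
```

play_rows:
  increments:
    - [0.66,0,20,-15,0,0,0]
    - [0.66,0,40,0,0,0,0]
    - [0.66,0,40,0,0,0,0]
    - [0.66,0,40,0,0,0,0]
    - [0.66,0,20,0,0,0,0]
    - [0.66,0,0,0,0,0,0]
    - [0.66,0,0,0,0,0,0]
    - [0.66,0,0,0,0,0,0]

```text
clock: 53.85
tool_pos: [0.4789, -0.2512, 0.2283]
eef_rot: [0.726, -0.687, 0.009, -0.004]
contact_force: [-0.0, 0.1, -0.8]
opening: 0.656
```

```bash
python3 -c "
from h import *
snap('wrist','w14')
for n in ('top','scene'):
    im,c=snap(n,n+'e')
im,c=load('scenee');cv2.imwrite('pics/se.png',cv2.resize(im[120:320,130:385,::-1],None,fx=3,fy=3,interpolation=cv2.INTER_CUBIC)[:600])
im,c=load('tope');cv2.imwrite('pics/te.png',cv2.resize(im[120:260,150:410,::-1],None,fx=3,fy=3,interpolation=cv2.INTER_CUBIC))"
```

```text
(no output)
```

View pics/w14.png

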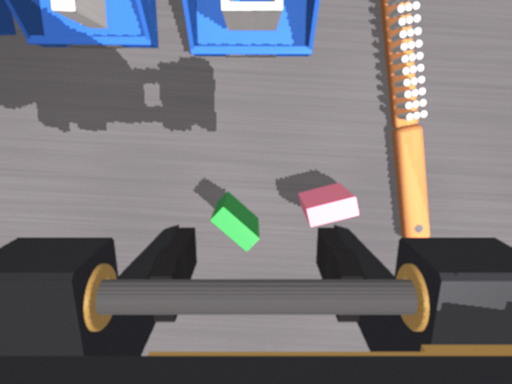

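View pics/se.png

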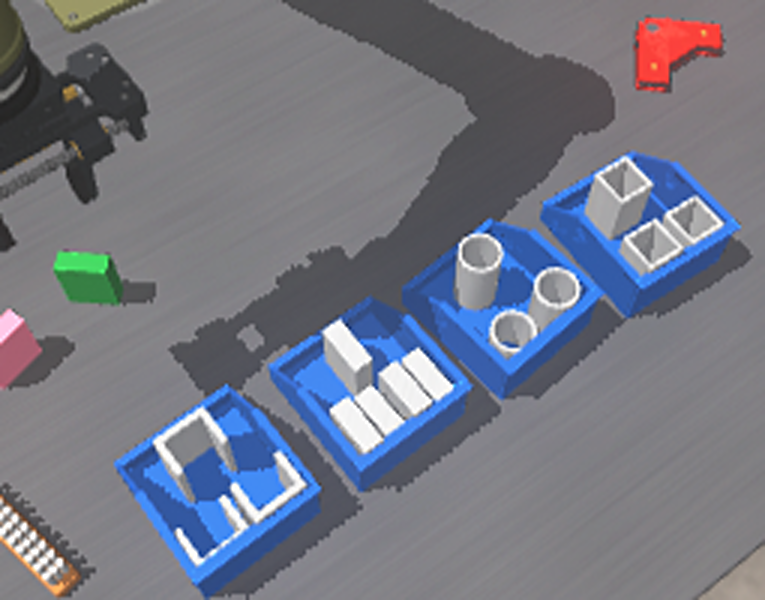

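View pics/te.png

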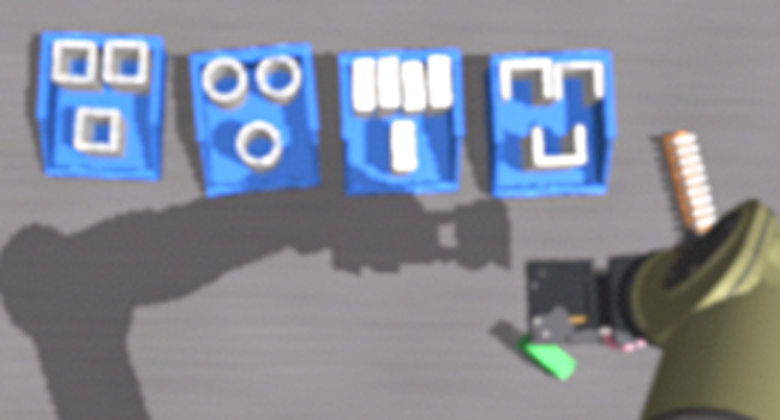

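Run:
```python
from h import *
_,ct=load('tope');_,cs=load('scenee')
t=lambda u,v:((u+.5)/3-.5+150,(v+.5)/3-.5+120)
s=lambda u,v:((u+.5)/3-.5+130,(v+.5)/3-.5+120)
for n,a,b in (('sq',(99,131),(624,180)),('ro',(260,144),(479,253)),('fl',(403,145),(348,343))):
    print(n,np.round(tri(ct,t(*a),cs,s(*b))[0],3))
print('ch web end', np.round(tri(ct,t(537,162),cs,s(208,410))[0],3), np.round(tri(ct,t(583,162),cs,s(157,443))[0],3))
print(r.get_state()['clock'],r.get_state()['contact_force']); r.finish_job()
```

```text
sq [0.65  0.233 0.075]
ro [0.637 0.066 0.08 ]
fl [ 0.639 -0.081  0.071]
ch web end [ 0.623 -0.217  0.076] [ 0.624 -0.265  0.074]
54.0 [ 0.40460708 -0.19711625  0.05411918]
the job is handed in; nothing more can be done
```

All four off-cuts now stand upright on the floor of their own bins, released, and I handed the job in at 54 s. The hand-in gives no verdict.

- **Choice of flat bar:** I took the grey bar at top-view pixel (334, 212). I left the green one at (333, 238) and the pink one at (363, 231) alone.
- **Positions:** triangulating the tops of the square, round and flat pieces from the top and scene views puts them within about 5 mm of the bay middles I measured. For the channel I only triangulated the two ends of its web, and the piece was released at the bay middle.
- **Heights:** the tops came out at 75, 80 and 71 mm (square, round, flat) and about 75 mm (channel). The expected values are 74, 80, 68 and 78 mm, so all agree within about 3 mm.
- **Magnet and brush:** I never approached either of them. In the last pictures the magnet and the visible part of the brush look unmoved; I did not measure their positions.
- **Disagreements:** early sideways readings from the top camera differed from the wrist camera by up to about 8 mm. I went by close wrist-camera views, triangulated from two wrist positions for the pieces. My first automatic fit of the bin front edges was unreliable, so I replaced it with hand-picked bin corners.

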